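Shut down the battery charger and clear the bench

TASK

Shut the bench charger down and clear up: its locking power toggle must first be pulled outward along its bat, flipped over to the off side (away from the battery dock) and left locked there. Only then squeeze the two side tabs of the docked battery pack, lift it out, and sort: stand every battery pack upright in the deep grey plastic box, and lay whichever hand tools lie in front of the charger (screwdriver, wrench, pliers) down inside the shallow steel tray; leave the other things on the bench where they are.

Things in the scene. Friction and masses are not known exactly. Their poses are not given: they have to be found in the camera images.
- charger: bench charger, fixed: low black box 130 (its x) x 250 (its y) x 45 mm high, origin at the centre of its underside, z up, front towards its -x. On top the battery dock is centred at y = +55 mm and the locking toggle at y = -75 mm. Left of it a wall shelf hangs 0.51 m above the bench, front edge at x = 0.68 m, from y = -0.09 m leftwards: draw back towards the robot before carrying things left
- dock_floor (a point): centre of the dock's floor, 45 mm above the bench, axes as the charger's. The dock's walls stand 20 mm above it (75 mm long in x, out to y = 36 mm either side); their inner lips, undersides 12.5 mm above the floor, reach in to 24 mm from the middle and hold the pack's two hooks until both tabs are pressed nearly fully (over 5 mm each); then the pack lifts straight up
- bat_grip (a point): centre of the toggle's black ribbed grip, a flat-sided block at the end of the steel bat: 18 mm (charger's x, the flats to pinch) x 22 mm wide x 34 mm long along the bat; 55 mm from the hinge with the bat pushed in. Pinched along the charger's x, tool in line with the bat, it does not slip
- bat_hinge (a point): point on the toggle's hinge axis, which runs along the charger's x, 51 mm above the bench; the bat passes through it. Axes as the charger's. Two lock cheeks stand beside the bat, up to 12 mm either side in x and about 26 mm above this point
- bat_swing (a joint): swing of the bat, rad: 0 = on, leaning 0.5 rad from upright towards the charger's +y (the dock); 0.5 = upright; 1.0 = off, leaning 0.5 rad towards the charger's -y. The lean from upright towards +y is 0.5 minus the value. Slight friction, stays where it is left. With the bat pushed in, a cross pin holds it in 0 to 0.2 or in 0.8 to 1.0
- bat_pull (a joint): how far the bat is pulled outward along its own length, m: 0 = pushed in (locked) to 0.014; a spring of 4.2 to 8.4 N draws it in. It passes the lock only when pulled over about 6 mm all the way across
- pack_docked: black battery pack in the dock, axes as the charger's: 64 (x) x 44 (y) x 64 mm high, 0.33 kg, origin at the centre of its underside. A sprung grey tab on each y side: button 26 mm wide, centred 47 mm above the underside, stands out to 30 mm from the middle (60 mm over both), slides in 7.5 mm (2 to 6.5 N; 45 mm over both); its hook, 5 to 11 mm above the underside, out to 29 mm, moves with it
- pack_loose: second battery pack, just like the docked one (64 x 44 x 64 mm, tabs on its y sides, origin at the centre of its underside, z up), standing free on the bench; may be absent
- screwdriver: screwdriver, 190 mm long along its y, lying; origin under its middle, 13 mm from the centre line along its own -z (it can roll about y, so its x and z may point anywhere). Handle 28 mm thick from y = -5 to +95 mm (centre line 13 mm high), thin blade towards -y; grip the handle at about y = +35 mm. 0.09 kg; may be absent
- wrench: flat combination wrench, 191 mm long along its y, 8 mm thick, shank 10 mm wide and 6 mm high at its middle; origin below its middle at bench level. 0.12 kg; may be absent
- pliers: pliers lying flat, 183 mm long along their y, 15 mm thick, handles (54 mm apart at the ends) towards +y, jaws towards -y; origin below their middle at bench level. Grip across the joint at y = -29 mm, about 24 mm wide. 0.22 kg; may be absent
- container: deep ribbed grey plastic storage box, open, fixed: 280 (its x) x 180 (its y) x 70 mm high, walls and floor 4 mm; origin at the centre of its underside
- tray: shallow open steel tray, fixed: 280 (its x) x 180 (its y) x 35 mm high, walls and floor 3 mm; origin at the centre of its underside
- bolt_jar: bystander, to be left where it stands: glass jar, 70 mm across, 86 mm high
- steel_block: bystander, to be left where it stands: steel block with a hole, 35x50x31 mm
- glue_bottle: bystander, to be left where it stands: small bottle, 38 mm across, 117 mm high
- electrical_tape: bystander, to be left where it stands: roll of black tape, 62 mm across, 19 mm high
Mind the look-alikes: they are no part of the job. What is shaped like the pack_loose but pink is not meant.

How it is judged (in metres and radians):
On the way, in this order (a step that is already met when the one before it is completed fails the run):
1. the toggle is flipped to off, past its lock, and let back in (value of joint bat_swing above 0.75 rad and value of joint bat_pull below 0.003 m), for 0.2 s.
2. the docked pack is unclipped and lifted out of the dock (z of pack_docked in the frame of dock_floor above 0.03 m), for 0.1 s.
At the end, for the whole second after the job is handed in: toggle off (swing over 0.75 rad) and let back in (pull under 3 mm); every pack present stands on the floor of the grey box within 0.15 rad of upright; every tool present lies in the tray with its middle inside the walls; all at rest (all of step 1 and x of pack_docked in the frame of container between -0.13 and 0.13 m and y of pack_docked in the frame of container between -0.08 and 0.08 m and z of pack_docked in the frame of container between -0.01 and 0.03 m and linear speed of each of pack_docked, pack_loose, screwdriver, wrench, pliers below 0.02 m/s and angle between each of pack_docked, pack_loose's own z axis and vertical below 0.15 rad and x of pack_loose in the frame of container between -0.13 and 0.13 m and y of pack_loose in the frame of container between -0.08 and 0.08 m and z of pack_loose in the frame of container between -0.01 and 0.03 m and x of screwdriver in the frame of tray between -0.13 and 0.13 m and y of screwdriver in the frame of tray between -0.08 and 0.08 m and z of screwdriver in the frame of tray between -0.01 and 0.05 m and x of wrench in the frame of tray between -0.13 and 0.13 m and y of wrench in the frame of tray between -0.08 and 0.08 m and z of wrench in the frame of tray between -0.01 and 0.05 m and x of pliers in the frame of tray between -0.13 and 0.13 m and y of pliers in the frame of tray between -0.08 and 0.08 m and z of pliers in the frame of tray between -0.01 and 0.05 m); the robot touches nothing.
It fails at once if a bystander was moved more than 4 cm (distance of any of bolt_jar, steel_block, glue_bottle, electrical_tape from where it was at the start of the episode above 0.04 m).
It fails at once if the docked pack left the dock while the power was on (z of pack_docked in the frame of dock_floor above 0.03 m and value of joint bat_swing below 0.5 rad).
Of pack_loose, screwdriver, wrench, pliers only 2 to 4 are there at a start; the rules pass over those that are not, and their reading is None.
At some moment in a run one of screwdriver, wrench, pliers may be knocked a few centimetres aside while the robot is not near it.
It also fails if it takes over 210 s, if anything falls off the work surface, if the arm or the gripper's body presses on something with over 40 N, if the wrist force passes 120 N, or if a joint passes its speed limit or range.

ROBOT

A 6-joint arm with a two-finger parallel gripper is mounted at the origin on the work surface; the furniture and walls round the work are solid. World frame = base frame: x ahead of the robot, y to its left, z up, the work surface at z = 0. Lengths are in mm, angles in rad, forces in N, time in s.
With the tool pointing down it reaches from about 325 to 775 mm from the base axis. Payload 5.5 kg.
Tool frame: the origin (TCP) lies on the centre line of the jaws, within the pads' length; the fingertips stand 22 mm ahead of it and the grasp point (between the pads) lies 3 mm ahead of it; z points along the fingers, x is the direction in which the jaws open and shut, and the axes are right-handed (so a half turn about z gives the same grasp; the last joint's range is limited). The gripper opens to 85 mm and grips with 20 to 120 N. Pads are 22 mm wide; open, the fingers measure 114 mm over their backs; the gripper's body (76 mm by 85 mm) begins 54 mm behind the grasp point. The pads swing forward as they close: fully open they stand 13 mm farther back than shut.
Start: joints at [1.225, 0.091, 1.231, -0, 1.82, -0.057], TCP at [170.885, 575.165, 221.775] pointing down, gripper open.
Joint ranges: [-2.87, 2.87], [-0.86, 2.18], [0.17, 2.46], [-1.51, 4.65], [0.06, 2.69], [-2.65, 2.65]. Speed limits (rad/s): [2.57, 2.57, 3.01, 3.14, 3.14, 3.14].

INTERFACE

Orientations are given as [roll, pitch, yaw] about the fixed x, y, z axes, in that order (R = Rz(yaw) Ry(pitch) Rx(roll)).
In Python, from rig import readout, grab_frame, calibration, arm, finder gives the robot as it stands.
- The arm moves only by the shell command python3 -m creep 'ROWS' [FORCE]. ROWS is JSON, a list of rows, each an object with "slide": the shift along the tool's x, y, z in units of 25 mm (1.0 is 25 mm), a list of three; "turn": the turn, a rotation vector about the tool's x, y, z in units of 5 degrees (1.0 is 5 degrees), a list of three; "claw": the closure, from -1 (fully open) to 1 (shut). In form: [{"slide": [dx, dy, dz], "turn": [rx, ry, rz], "claw": claw}, ...]. A call has 1 to 20 rows; each row shifts and turns the commanded pose from where the row before left it, along the tool's axes as they then stand; what a row does not reach is not made up. A row lasts 1/8 s, in which the tool goes at most 62.5 mm and 10.7 degrees, less where a joint would pass 70% of its speed; a pose out of reach is approached as far as the arm can. A call is refused whole if a number of a shift passes 1 or a number of a turn 1, either way. A call with a gripper value outside its range is refused whole. The fingers move at their own pace and stop on an object; FORCE is the grip in N (left out, the last holds). Time passes only in rows, so rows that do not move let the fingers close. It gives the time, the measured TCP pose, the force and the opening at its end, in the units of the state.
- readout.get_state(): the state, without advancing time (a new reading comes with each control period).
- grab_frame(name): name is "scene" or "top" or "wrist"; returns the picture (480x640x3 uint8, blue, green, red); there is no depth.
- calibration(name): a dict with "camera_matrix" (3x3 intrinsics, pixels), "extrinsics" (4x4, takes a point from camera to world coordinates); the wrist camera has in their place "tool_from_camera" (4x4, takes a point from camera to tool coordinates, whose origin is the TCP and whose axes are the tool frame's). Camera axes: x right, y up, looking along -z (the intrinsics and any distortion apply to the point x, -y, -z); pixel columns grow to the right and rows downward; lengths in mm; the calibration is good to about 2 mm. A picture is of the moment at which its call begins: read the wrist's pose just before it. calibration takes no time and is no camera call.
- arm.sign_off(): hands the job in, once; it reports no verdict.
Trained networks look in the newest picture that a camera, given by its name, has taken for a name from the list of things; names that differ only in an ending like _2 or _b are one class to them, and where a whole thing is asked for, a point or a joint stands for the part that bears it (a point fixed in the world has none). Each returns a list of dicts, best first, with "p" (0 to 1); they miss things now and then, are a little off and sometimes report something else, mostly with a low value. They report only what shows in the picture. A call takes as long as a camera call. They do not tell look-alikes from the thing itself.
- finder.recognise(name, camera): "point" ([x, y, z] in mm, in the coordinates of the camera as it stood for that picture, good to about 4 mm: the middle of the surface that is visible of it).
- finder.tip_of(name, camera): "point" ([x, y, z] in mm, in the coordinates of the camera as it stood for that picture, good to about 4 mm: a listed point, or the origin of a listed thing).
The state is a dict: "clock": time; "joint_pos": joint angles; "joint_velocities": joint speeds; "tau": joint torques, N m; "tool_pos": TCP position; "eef_rot": TCP orientation; "force": force on the tool from outside, world axes, zero at the start; "ft_torque": the same for the moment, N m; "gripper_width": finger opening in mm.
Only numpy, scipy, OpenCV 4.12 (cv2) and the standard library are available. Lean on these libraries where they do the work, as an engineer would, in place of code of your own. Each camera call takes 0.05 s, during which the arm holds its last target.

## Working session

There is one attempt and no reset: what is moved stays moved. The work goes in short steps, Python scripts to look and compute and a shell command to move; the robot and the scene stay as the last step left them, time stands still between calls to the robot, and variables do not carry over. Pictures are saved under pics/ and viewed, and the job is handed in when it is done.

```bash
ls; mkdir -p pics; cat > h.py <<'E'
import numpy as np, cv2
from rig import readout, grab_frame, calibration, arm, finder
from scipy.spatial.transform import Rotation as R
def T_tool():
    s=readout.get_state(); T=np.eye(4); T[:3,:3]=R.from_euler('xyz',s['eef_rot']).as_matrix(); T[:3,3]=s['tool_pos']; return T
def cam(name,Tt=None):
    c=calibration(name); K=np.array(c['camera_matrix'])
    E=np.array(c['extrinsics']) if 'extrinsics' in c else (T_tool() if Tt is None else Tt)@np.array(c['tool_from_camera'])
    return K,E,c
def proj(P,name,Tt=None):
    K,E,c=cam(name,Tt); P=np.atleast_2d(P); p=(np.linalg.inv(E)@np.c_[P,np.ones(len(P))].T)[:3]
    q=K@np.array([p[0],-p[1],-p[2]]); return (q[:2]/q[2]).T
def ray(uv,z,name,Tt=None):
    K,E,c=cam(name,Tt); d=np.linalg.inv(K)@np.array([uv[0],uv[1],1.]); d=E[:3,:3]@np.array([d[0],-d[1],-d[2]]); o=E[:3,3]
    return o+d*(z-o[2])/d[2]
def toW(p,name,Tt=None):
    K,E,c=cam(name,Tt); return (E@np.r_[p,1])[:3]
E
python3 - <<'E'
from h import *
for n in ['scene','top','wrist']:
    cv2.imwrite(f'pics/{n}0.png',grab_frame(n)); c=calibration(n); print(n,{k:np.round(v,3).tolist() if not isinstance(v,str) else v for k,v in c.items()})
s=readout.get_state();print(s)
for n in ['scene','top']:
    for o in ['charger','dock_floor','bat_grip','bat_hinge','pack_docked','pack_loose','screwdriver','wrench','pliers','container','tray','bolt_jar','steel_block','glue_bottle','electrical_tape']:
        print(n,o,[(round(d['p'],2),toW(d['point'],n).round().tolist()) for d in finder.tip_of(o,n)][:4])
E
```

```text
pics
scene {'camera_matrix': [[567.986, 0.0, 321.059], [0.0, 567.986, 240.963], [0.0, 0.0, 1.0]], 'extrinsics': [[-0.912, 0.25, -0.324, -11.477], [-0.409, -0.579, 0.705, 1035.942], [-0.011, 0.776, 0.631, 1057.337], [0.0, 0.0, 0.0, 1.0]]}
top {'camera_matrix': [[517.244, 0.0, 319.56], [0.0, 517.244, 236.276], [0.0, 0.0, 1.0]], 'extrinsics': [[0.323, 0.819, -0.474, -95.215], [-0.946, 0.281, -0.159, -187.265], [0.003, 0.5, 0.866, 1151.001], [0.0, 0.0, 0.0, 1.0]]}
wrist {'camera_matrix': [[363.058, 0.0, 317.884], [0.0, 363.058, 234.279], [0.0, 0.0, 1.0]], 'tool_from_camera': [[1.0, -0.001, -0.001, -0.79], [-0.001, -0.953, -0.304, -76.782], [-0.001, 0.304, -0.953, -151.735], [0.0, 0.0, 0.0, 1.0]]}
{'clock': 0.15, 'joint_pos': array([ 1.22530550e+00,  9.16989654e-02,  1.23164302e+00, -7.97337888e-06,
        1.81982950e+00, -5.67421912e-02]), 'joint_velocities': array([ 1.39995602e-03, -1.78135347e-05, -3.47138070e-03,  5.55518449e-04,
       -8.46866604e-04,  6.18282234e-04]), 'tau': array([ 1.92029795e-03, -4.59372389e+01, -4.18526709e+01, -2.48297391e-05,
        9.57864249e-03,  4.0849
[... 1111 characters left out ...]
, -222.0, 44.0])]
top bat_grip [(0.73, [612.0, -325.0, 101.0])]
top bat_hinge [(0.85, [613.0, -350.0, 50.0])]
top pack_docked [(0.71, [607.0, -219.0, 46.0]), (0.66, [447.0, -426.0, 3.0])]
top pack_loose [(0.75, [263.0, -209.0, -1.0]), (0.74, [417.0, -192.0, 0.0])]
top screwdriver [(0.38, [614.0, -325.0, 102.0])]
top wrench [(0.89, [435.0, 1.0, -2.0]), (0.26, [604.0, -216.0, 43.0])]
top pliers [(0.6, [420.0, -104.0, -1.0]), (0.34, [612.0, -350.0, 49.0])]
top container []
top tray [(0.83, [472.0, 400.0, -4.0])]
top bolt_jar [(0.71, [682.0, -64.0, 1.0])]
top steel_block [(0.52, [684.0, 30.0, -1.0])]
top glue_bottle [(0.71, [690.0, 139.0, 2.0])]
top electrical_tape [(0.74, [452.0, -424.0, 3.0])]
```

View pics/scene0.png

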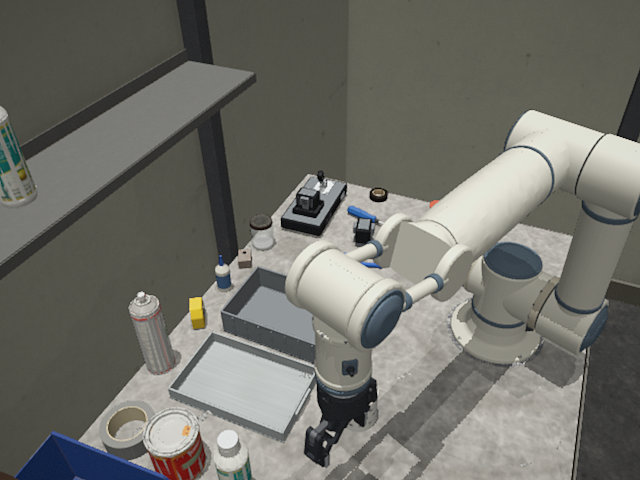

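View pics/top0.png

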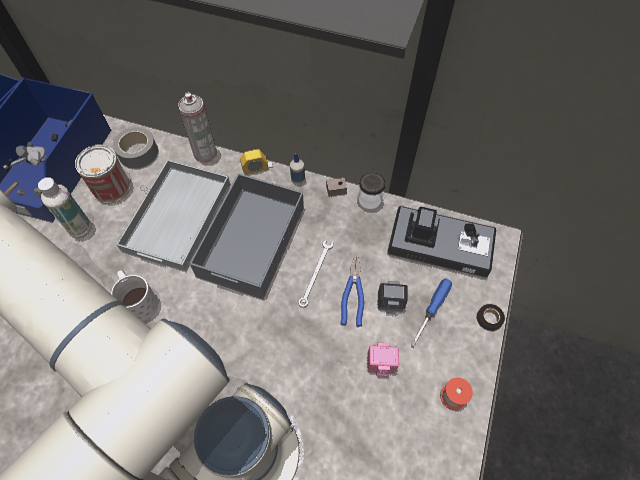

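The top view shows one black loose pack at (393,296), and a pink look-alike at (384,358) that isn't meant. It also shows pliers (353,295), a wrench (316,272) and a screwdriver (432,312), with the charger at (442,240), the grey box at (250,235) and the tray at (176,213). I'll zoom in to confirm.

```bash
python3 - <<'E'
from h import *
g=cv2.imread('pics/top0.png')
cv2.imwrite('pics/crop1.png',cv2.resize(g[190:410,290:530],(800,733),interpolation=cv2.INTER_CUBIC)[:600])
cv2.imwrite('pics/crop2.png',cv2.resize(g[200:280,380:510],(800,492),interpolation=cv2.INTER_CUBIC))
cv2.imwrite('pics/crop3.png',cv2.resize(g[150:310,110:310],(750,600),interpolation=cv2.INTER_CUBIC))
E
```

```text
(no output)
```

View pics/crop1.png

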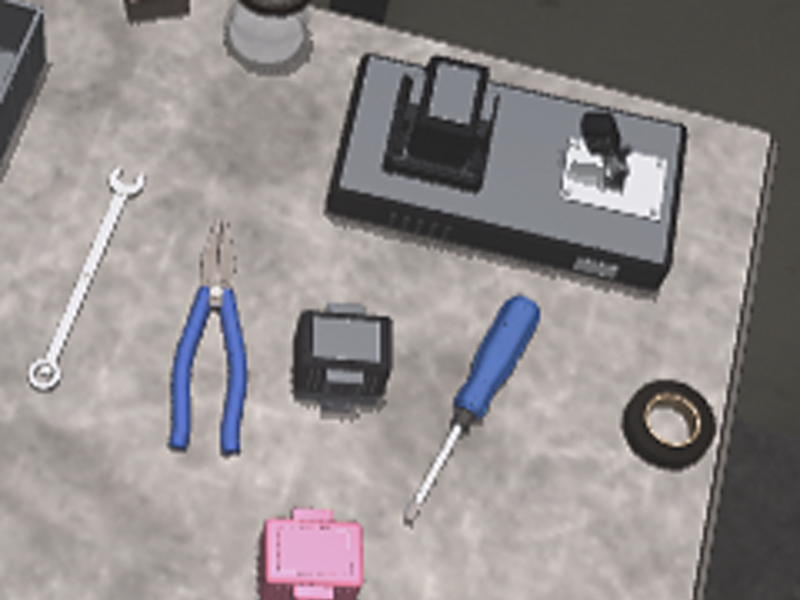

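View pics/crop2.png

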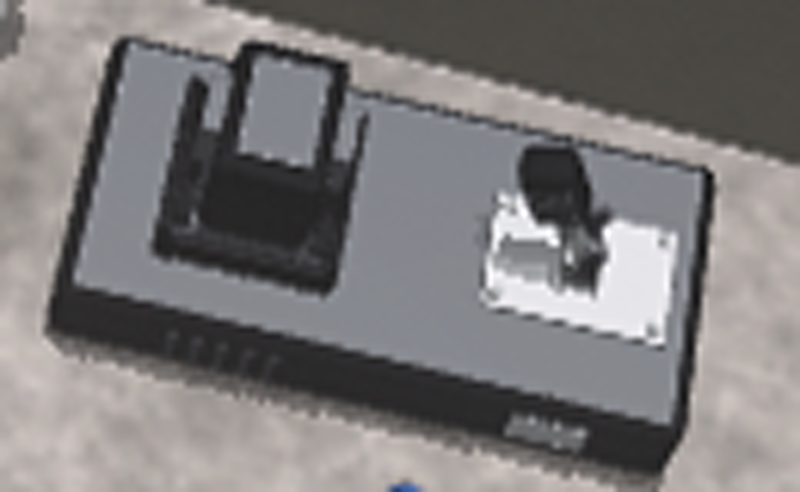

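View pics/crop3.png

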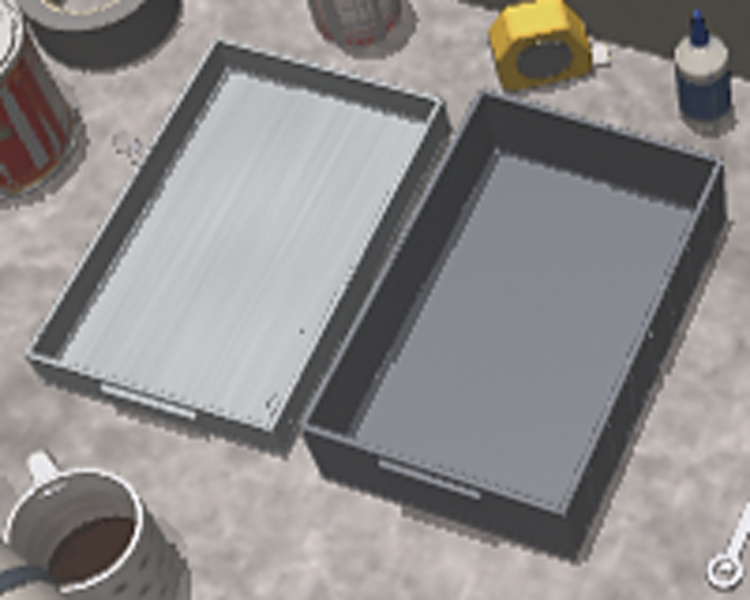

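```bash
python3 - <<'E'
from h import *
def fit(pts,sc,off,z,n='top'):
    Q=[ray(np.array(p)/sc+off,z,n)[:2] for p in pts]; Q=np.array(Q); print('corners',Q.round(0).tolist(),'centre',Q.mean(0).round(1))
    for i in range(4): d=Q[(i+1)%4]-Q[i]; print('  edge',np.linalg.norm(d).round(1),np.degrees(np.arctan2(d[1],d[0])).round(1))
s2=800/130
fit([(122,42),(712,172),(665,425),(78,285)],s2,(380,200),45)
print('tray');fit([(220,43),(442,102),(278,430),(32,357)],3.75,(110,150),35)
print('cont');fit([(485,93),(722,162),(570,512),(306,432)],3.75,(110,150),70)
sc=800/240;o=(290,190)
def g(p,z): return ray(np.array(p)/sc+o,z,'top').round(1)
print('pack top corners z64');
fit([(312,311),(390,313),(384,362),(302,362)],sc,o,64)
print('wrench',g((126,182),4),g((44,374),4))
print('pliers',g((219,224),7),g((180,448),7),g((231,452),7),'joint',g((216,292),10))
print('sd tip',g((408,520),10),'end',g((528,300),13))
E
```

```text
corners [[660.0, -150.0], [676.0, -392.0], [556.0, -393.0], [542.0, -162.0]] centre [ 608.4 -274.4]
  edge 242.7 -86.1
  edge 120.5 -179.4
  edge 231.6 93.4
  edge 118.3 5.9
tray
corners [[605.0, 481.0], [609.0, 308.0], [335.0, 301.0], [332.0, 478.0]] centre [470.4 392.1]
  edge 173.5 -88.8
  edge 273.9 -178.7
  edge 176.8 91.2
  edge 273.9 0.7
cont
corners [[604.0, 267.0], [603.0, 93.0], [329.0, 93.0], [326.0, 269.0]] centre [465.4 180.5]
  edge 174.4 -90.4
  edge 273.6 -180.0
  edge 176.0 90.9
  edge 277.5 -0.3
pack top corners z64
corners [[430.0, -168.0], [446.0, -219.0], [409.0, -224.0], [391.0, -171.0]] centre [ 418.8 -195.7]
  edge 53.9 -72.7
  edge 37.3 -172.3
  edge 55.9 108.9
  edge 39.2 5.3
wrench [517.   -4.2   4. ] [348.8   1.7   4. ]
pliers [503.9 -81.9   7. ] [ 326.1 -107.3    7. ] [ 334.8 -141.8    7. ] joint [447.9 -96.4  10. ]
sd tip [ 326.1 -270.    10. ] end [ 513.9 -313.2   13. ]
```

```bash
cat >> h.py <<'E'
def plan(pos,rpy=None):
    """difference from the measured pose to the target, in move units"""
    T=T_tool(); print('tcp',T[:3,3].round(1),'rpy',np.round(readout.get_state()['eef_rot'],3),'t',round(readout.get_state()['clock'],1))
    print('slide(cur axes)',((T[:3,:3].T@(np.array(pos)-T[:3,3]))/25).round(2))
    if rpy is not None:
        Rt=R.from_euler('xyz',rpy).as_matrix()
        print('turn',(np.degrees(R.from_matrix(T[:3,:3].T@Rt).as_rotvec())/5).round(2),'slide(final axes)',((Rt.T@(np.array(pos)-T[:3,3]))/25).round(2))
E
python3 -m creep '[{"slide":[0,0,-1],"turn":[0,0,1],"claw":-1},{"slide":[0,0,-1],"turn":[0,0,1],"claw":-1},{"slide":[0,0,0],"turn":[0,0,1],"claw":-1},{"slide":[0,0,0],"turn":[0,0,1],"claw":-1},{"slide":[0,0,0],"turn":[0,0,1],"claw":-1},{"slide":[0,0,0],"turn":[0,0,1],"claw":-1},{"slide":[0,0,0],"turn":[0,0,1],"claw":-1},{"slide":[0,0,0],"turn":[0,0,1],"claw":-1},{"slide":[0,0,0],"turn":[0,0,1],"claw":-1},{"slide":[0,0,0],"turn":[0,0,1],"claw":-1},{"slide":[0,0,0],"turn":[0,0,1],"claw":-1},{"slide":[0,0,0],"turn":[0,0,1],"claw":-1},{"slide":[0,0,0],"turn":[0,0,1],"claw":-1},{"slide":[0,0,0],"turn":[0,0,1],"claw":-1},{"slide":[0,0,0],"turn":[0,0,0],"claw":-1}]' 60
python3 -c "
from h import *
plan([590,-240,270],[np.pi,0,0.05])"
```

```text
clock: 3.52
tool_pos: [170.9, 575.2, 271.8]
eef_rot: [-3.142, 0.0, 0.061]
force: [-0.5, -0.3, -0.5]
gripper_width: 85.5
tcp [170.9 575.2 271.8] rpy [-3.142  0.     0.061] t 3.5
slide(cur axes) [14.74 33.57  0.07]
turn [-0.    0.    0.13] slide(final axes) [15.11 33.4   0.07]
```

```bash

python3 -m creep '[{"slide":[0.45,1,0],"turn":[0,0,0],"claw":-1},{"slide":[0.45,1,0],"turn":[0,0,0],"claw":-1},{"slide":[0.45,1,0],"turn":[0,0,0],"claw":-1},{"slide":[0.45,1,0],"turn":[0,0,0],"claw":-1},{"slide":[0.45,1,0],"turn":[0,0,0],"claw":-1},{"slide":[0.45,1,0],"turn":[0,0,0],"claw":-1},{"slide":[0.45,1,0],"turn":[0,0,0],"claw":-1},{"slide":[0.45,1,0],"turn":[0,0,0],"claw":-1},{"slide":[0.45,1,0],"turn":[0,0,0],"claw":-1},{"slide":[0.45,1,0],"turn":[0,0,0],"claw":-1},{"slide":[0.45,1,0],"turn":[0,0,0],"claw":-1},{"slide":[0.45,1,0],"turn":[0,0,0],"claw":-1},{"slide":[0.45,1,0],"turn":[0,0,0],"claw":-1},{"slide":[0.45,1,0],"turn":[0,0,0],"claw":-1},{"slide":[0.45,1,0],"turn":[0,0,0],"claw":-1},{"slide":[0.45,1,0],"turn":[0,0,0],"claw":-1},{"slide":[0.45,1,0],"turn":[0,0,0],"claw":-1}]'
python3 -m creep '[{"slide":[0.45,1,0],"turn":[0,0,0],"claw":-1},{"slide":[0.45,1,0],"turn":[0,0,0],"claw":-1},{"slide":[0.45,1,0],"turn":[0,0,0],"claw":-1},{"slide":[0.45,1,0],"turn":[0,0,0],"claw":-1},{"slide":[0.45,1,0],"turn":[0,0,0],"claw":-1},{"slide":[0.45,1,0],"turn":[0,0,0],"claw":-1},{"slide":[0.45,1,0],"turn":[0,0,0],"claw":-1},{"slide":[0.45,1,0],"turn":[0,0,0],"claw":-1},{"slide":[0.45,1,0],"turn":[0,0,0],"claw":-1},{"slide":[0.45,1,0],"turn":[0,0,0],"claw":-1},{"slide":[0.45,1,0],"turn":[0,0,0],"claw":-1},{"slide":[0.45,1,0],"turn":[0,0,0],"claw":-1},{"slide":[0.45,1,0],"turn":[0,0,0],"claw":-1},{"slide":[0.45,1,0],"turn":[0,0,0],"claw":-1},{"slide":[0.45,1,0],"turn":[0,0,0],"claw":-1},{"slide":[0.45,1,0],"turn":[0,0,0],"claw":-1},{"slide":[0,0,0],"turn":[0,0,0],"claw":-1}]'
python3 - <<'E'
from h import *
T=T_tool(); np.save('Tw1.npy',T); cv2.imwrite('pics/w1.png',grab_frame('wrist')); print(T[:3,3])
for o in ['charger','dock_floor','bat_grip','bat_hinge','pack_docked']:
    print(o,[(round(d['p'],2),toW(d['point'],'wrist',T).round().tolist()) for d in finder.tip_of(o,'wrist')][:4])
E
```

```text
clock: 5.65
tool_pos: [387.7, 161.6, 272.0]
eef_rot: [-3.141, -0.001, 0.062]
force: [-0.1, 0.9, -0.3]
gripper_width: 85.7
clock: 7.78
tool_pos: [591.3, -227.4, 270.5]
eef_rot: [-3.141, 0.002, 0.06]
force: [0.9, -0.5, -0.3]
gripper_width: 85.4
[ 591.31955496 -227.35533234  270.51916415]
charger [(0.56, [616.0, -271.0, 2.0])]
dock_floor []
bat_grip [(0.82, [614.0, -328.0, 97.0])]
bat_hinge [(0.6, [615.0, -342.0, 50.0])]
pack_docked [(0.73, [610.0, -223.0, 50.0])]
```

View pics/w1.png

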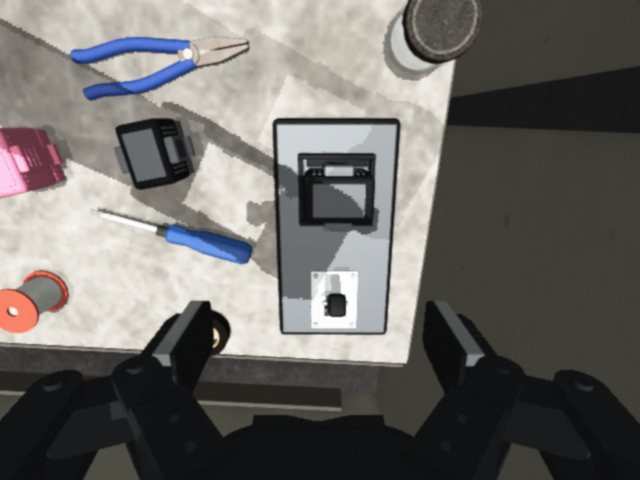

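The wrist view shows the charger top with corners at (274,120), (400,119), (386,332) and (281,333). The toggle grip is at (336,305) and the docked pack's top at (340,200). The loose black pack is at (150,153), and the pink one at (25,160) is not meant.

```bash
python3 - <<'E'
from h import *
T=np.load('Tw1.npy')
def fit(pts,z):
    Q=np.array([ray(p,z,'wrist',T)[:2] for p in pts]); print('corners',Q.round(0).tolist(),'centre',Q.mean(0).round(1))
    for i in range(4): d=Q[(i+1)%4]-Q[i]; print('  edge',np.linalg.norm(d).round(1),np.degrees(np.arctan2(d[1],d[0])).round(1))
fit([(274,120),(400,119),(386,332),(281,333)],45)
fit([(311,271),(357,270),(354,328),(312,328)],47)
print('grip end',ray((336,303),114,'wrist',T))
g=cv2.imread('pics/w1.png')
cv2.imwrite('pics/w1c.png',cv2.resize(g[105:345,255:415],(500,750),interpolation=cv2.INTER_CUBIC)[:600])
cv2.imwrite('pics/w1d.png',cv2.resize(g[255:345,265:405],(800,514),interpolation=cv2.INTER_CUBIC))
# model test
for yaw in (0.02,0.05,0.08):
  c=np.array([611,-275.]);Rz=np.array([[np.cos(yaw),-np.sin(yaw)],[np.sin(yaw),np.cos(yaw)]])
  P=np.array([np.r_[c+Rz@np.array(p),45] for p in [(-65,125),(65,125),(65,-125),(-65,-125)]]); print(yaw,proj(P,'wrist',T).round().tolist())
E
```

```text
corners [[544.0, -154.0], [668.0, -146.0], [683.0, -387.0], [558.0, -396.0]] centre [ 613.3 -270.9]
  edge 124.8 3.9
  edge 241.9 -86.5
  edge 125.2 -175.9
  edge 242.4 93.4
corners [[589.0, -313.0], [641.0, -309.0], [644.0, -383.0], [595.0, -386.0]] centre [ 617.2 -347.7]
  edge 51.5 4.9
  edge 74.2 -87.4
  edge 49.6 -176.5
  edge 72.9 94.1
grip end [ 614.46373024 -315.58064246  114.        ]
0.02 [[274.0, 117.0], [405.0, 122.0], [381.0, 340.0], [273.0, 336.0]]
0.05 [[270.0, 119.0], [401.0, 120.0], [384.0, 339.0], [276.0, 338.0]]
0.08 [[266.0, 121.0], [398.0, 118.0], [388.0, 337.0], [279.0, 339.0]]
```

View pics/w1c.png

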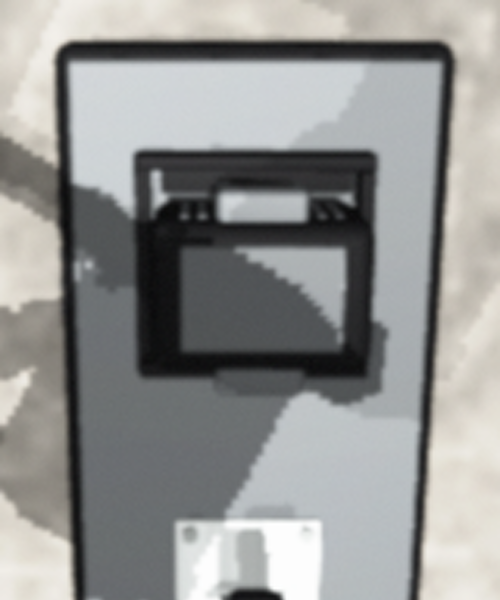

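View pics/w1d.png

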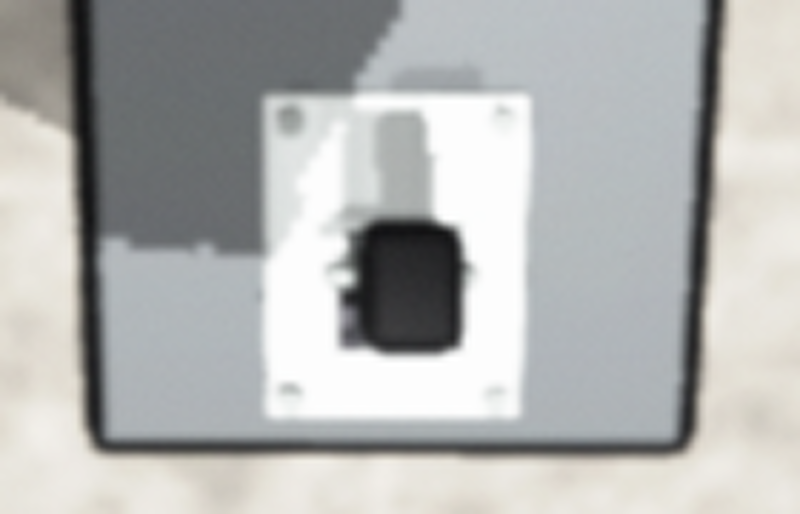

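```bash
python3 -c "
from h import *
plan([611.6,-282.5,200],[np.pi-.5,0,0.066])"
```

```text
tcp [ 591.  -225.2  272.4] rpy [ 3.141e+00 -1.000e-03  6.200e-02] t 8.1
slide(cur axes) [0.68 2.34 2.9 ]
turn [-5.73  0.   -0.05] slide(final axes) [0.67 0.67 3.66]
```

```bash

python3 -m creep '[{"slide":[0,0,0],"turn":[-1,0,0],"claw":-1},{"slide":[0,0,0],"turn":[-1,0,0],"claw":-1},{"slide":[0,0,0],"turn":[-1,0,0],"claw":-1},{"slide":[0,0,0],"turn":[-1,0,0],"claw":-1},{"slide":[0,0,0],"turn":[-1,0,0],"claw":-1},{"slide":[0,0,0],"turn":[-0.73,0,-0.05],"claw":-1},{"slide":[0.35,0.35,1],"turn":[0,0,0],"claw":-1},{"slide":[0.32,0.32,1],"turn":[0,0,0],"claw":-1},{"slide":[0,0,0.8],"turn":[0,0,0],"claw":-1},{"slide":[0,0,0.8],"turn":[0,0,0],"claw":-1},{"slide":[0,0,0],"turn":[0,0,0],"claw":-1},{"slide":[0,0,0],"turn":[0,0,0],"claw":-1}]'
python3 - <<'E'
from h import *
T=T_tool(); np.save('Tw2.npy',T); g=grab_frame('wrist');cv2.imwrite('pics/w2.png',g); print(T[:3,3])
for o in ['bat_grip','bat_hinge','charger']:
    print(o,[(round(d['p'],2),toW(d['point'],'wrist',T).round().tolist()) for d in finder.tip_of(o,'wrist')][:4])
hg=np.array([616,-349.5,51]);u=np.array([-.066*.479,.479,.878])
print(proj([hg,hg+38*u,hg+55*u,hg+72*u],'wrist',T))
E
```

```text
clock: 9.57
tool_pos: [611.5, -282.5, 201.6]
eef_rot: [2.641, 0.001, 0.064]
force: [0.0, -0.6, 0.8]
gripper_width: 85.2
[ 611.48605301 -282.48849071  201.64162549]
bat_grip [(0.7, [614.0, -327.0, 96.0])]
bat_hinge []
charger []
[[317.31824823 194.60992664]
 [317.22680735 204.25544441]
 [317.17788191 209.41627956]
 [317.12264638 215.24272484]]
```

View pics/w2.png

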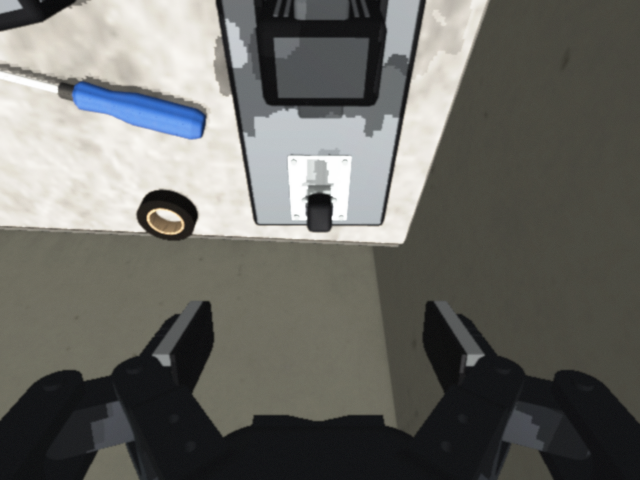

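```bash
python3 -c "
from h import *
plan([615.6,-323.8,103.7],[np.pi-.5,0,0.066])"
```

```text
tcp [ 611.8 -282.4  202. ] rpy [2.641 0.    0.065] t 9.8
slide(cur axes) [ 0.05 -0.43  4.25]
turn [ 0.01  0.01 -0.01] slide(final axes) [ 0.04 -0.43  4.25]
```

```bash

python3 -m creep '[{"slide":[0.05,-0.43,0.75],"turn":[0,0,0],"claw":-1},{"slide":[0,0,1],"turn":[0,0,0],"claw":-1},{"slide":[0,0,0.5],"turn":[0,0,0],"claw":-0.3},{"slide":[0,0,0.5],"turn":[0,0,0],"claw":-0.3},{"slide":[0,0,0],"turn":[0,0,0],"claw":-0.3},{"slide":[0,0,0],"turn":[0,0,0],"claw":-0.3}]'
python3 - <<'E'
from h import *
T=T_tool(); np.save('Tw3.npy',T); g=grab_frame('wrist');cv2.imwrite('pics/w3.png',g); print(T[:3,3])
for o in ['bat_grip']:
    print(o,[(round(d['p'],2),toW(d['point'],'wrist',T).round().tolist()) for d in finder.tip_of(o,'wrist')][:4])
hg=np.array([617.5,-352.5,51]);u=np.array([-.066*.479,.479,.878])
print(proj([hg,hg+38*u,hg+55*u,hg+72*u],'wrist',T))
E
```

```text
clock: 10.52
tool_pos: [614.4, -306.1, 136.2]
eef_rot: [2.641, 0.001, 0.064]
force: [0.6, 0.0, 0.4]
gripper_width: 55.6
[ 614.41842039 -306.05255533  136.16965277]
bat_grip [(0.85, [614.0, -327.0, 99.0])]
[[317.02753832 231.59946946]
 [316.87778918 249.83583874]
 [316.79385996 260.05669413]
 [316.69570253 272.01025348]]
```

View pics/w3.png

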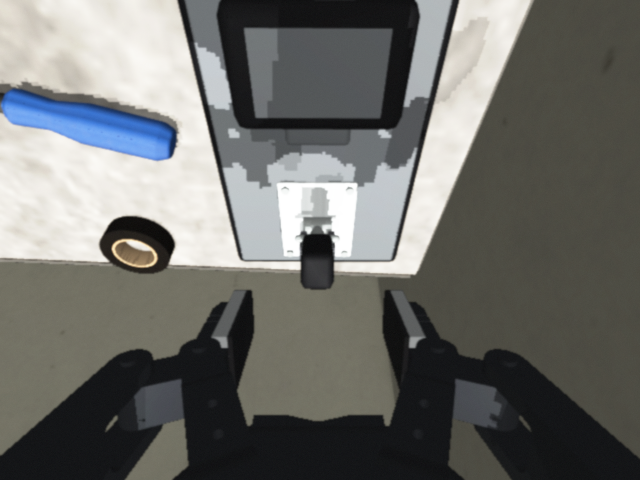

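```bash

python3 -m creep '[{"slide":[0,0.04,0.5],"turn":[0,0,0],"claw":-0.3},{"slide":[0,0,0.5],"turn":[0,0,0],"claw":-0.3},{"slide":[0,0,0.48],"turn":[0,0,0],"claw":-0.3},{"slide":[0,0,0],"turn":[0,0,0],"claw":0.2},{"slide":[0,0,0],"turn":[0,0,0],"claw":0.6},{"slide":[0,0,0],"turn":[0,0,0],"claw":1},{"slide":[0,0,0],"turn":[0,0,0],"claw":1},{"slide":[0,0,0],"turn":[0,0,0],"claw":1},{"slide":[0,0,0],"turn":[0,0,0],"claw":1}]' 60
python3 - <<'E'
from h import *
T=T_tool(); g=grab_frame('wrist');cv2.imwrite('pics/w4.png',g); s=readout.get_state(); print(s['force'],s['ft_torque'],s['gripper_width'])
E
```

```text
clock: 11.75
tool_pos: [615.2, -324.6, 103.7]
eef_rot: [2.641, 0.002, 0.064]
force: [-2.0, 0.0, 3.0]
gripper_width: 15.7
[-3.02691173  0.90515979  1.07777585] [ 0.13943021  0.28880918 -0.16151736] 15.117133090898381
```

View pics/w4.png

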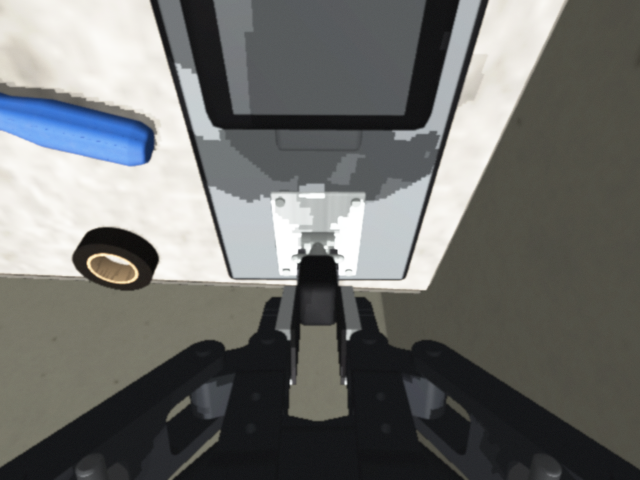

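```bash

python3 -m creep '[{"slide":[0,0,-0.2],"turn":[0,0,0],"claw":1},{"slide":[0,0,-0.22],"turn":[0,0,0],"claw":1},{"slide":[0,0,0],"turn":[0,0,0],"claw":1},{"slide":[0,0,0],"turn":[0,0,0],"claw":1}]' 
python3 - <<'E'
from h import *
T=T_tool(); g=grab_frame('wrist');cv2.imwrite('pics/w5.png',g); s=readout.get_state(); print(T[:3,3],s['force'],T[:3,:3].T@s['force'],s['ft_torque'],s['gripper_width'])
E
```

```text
clock: 12.3
tool_pos: [614.7, -319.7, 111.9]
eef_rot: [2.642, 0.003, 0.064]
force: [-0.0, -4.5, -6.4]
gripper_width: 15.4
[ 614.70788008 -319.70525016  111.94603865] [ 0.80511113 -4.15298458 -6.02554014] [0.55331191 0.79512551 7.29823541] [ 0.04400059 -0.16893436  0.04044634] 15.471092764435483
```

View pics/w5.png

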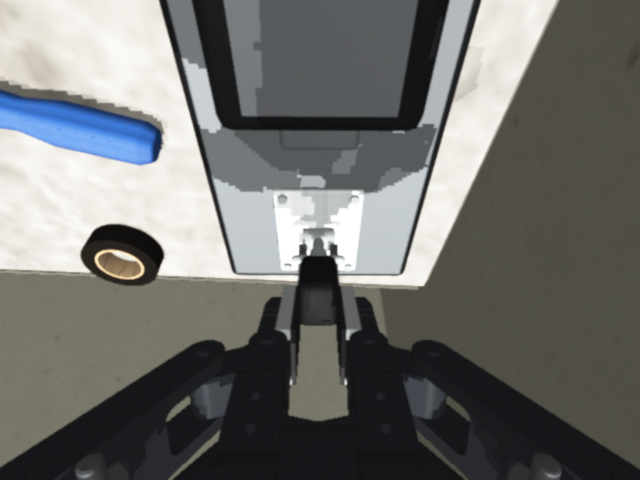

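```bash

python3 -m creep '[{"slide":[0,0.242,0.011],"turn":[1,0,0],"claw":1},{"slide":[0,0.242,0.011],"turn":[1,0,0],"claw":1},{"slide":[0,0.242,0.011],"turn":[1,0,0],"claw":1},{"slide":[0,0.242,0.011],"turn":[1,0,0],"claw":1},{"slide":[0,0.242,0.011],"turn":[1,0,0],"claw":1},{"slide":[0,0.242,0.011],"turn":[1,0,0],"claw":1},{"slide":[0,0,0],"turn":[0,0,0],"claw":1}]' 
python3 - <<'E'
from h import *
T=T_tool(); s=readout.get_state(); print(T[:3,3],s['force'],T[:3,:3].T@s['force'],s['ft_torque'],s['gripper_width'],s['joint_pos'])
E
```

```text
clock: 13.22
tool_pos: [616.9, -355.3, 119.0]
eef_rot: [-3.116, 0.003, 0.062]
force: [0.5, 0.5, -8.3]
gripper_width: 15.8
[ 616.86015337 -355.33853813  118.95245188] [ 0.54025598  0.50256774 -8.30551728] [ 0.59917216 -0.25741451  8.31268902] [ 0.0866025  -0.08923623 -0.04270682] 15.790451468798036 [-0.57937612  0.41698974  1.03290719  0.01840566  1.70959986 -0.63935781]
```

Upright, still pulled and with low side force. Completing the swing, then letting the bat in.

```bash

python3 -m creep '[{"slide":[0,0.242,0.011],"turn":[1,0,0],"claw":1},{"slide":[0,0.242,0.011],"turn":[1,0,0],"claw":1},{"slide":[0,0.242,0.011],"turn":[1,0,0],"claw":1},{"slide":[0,0.242,0.011],"turn":[1,0,0],"claw":1},{"slide":[0,0.242,0.011],"turn":[1,0,0],"claw":1},{"slide":[0,0.073,0.001],"turn":[0.3,0,0],"claw":1},{"slide":[0,0,0],"turn":[0,0,0],"claw":1}]' 
python3 - <<'E'
from h import *
T=T_tool(); s=readout.get_state(); print(T[:3,3],s['force'],T[:3,:3].T@s['force'],s['ft_torque'],s['gripper_width'])
cv2.imwrite('pics/w6.png',grab_frame('wrist'))
E
```

```text
clock: 14.1
tool_pos: [619.2, -383.1, 111.7]
eef_rot: [-2.654, 0.005, 0.067]
force: [-4.6, 6.1, -5.6]
gripper_width: 15.2
[ 619.16674471 -383.08266941  111.72467351] [-4.55425614  6.05949888 -5.63391843] [-4.11040588 -2.95549022  7.97304545] [0.01002687 0.50861203 0.31919928] 15.181050100320457
```

View pics/w6.png

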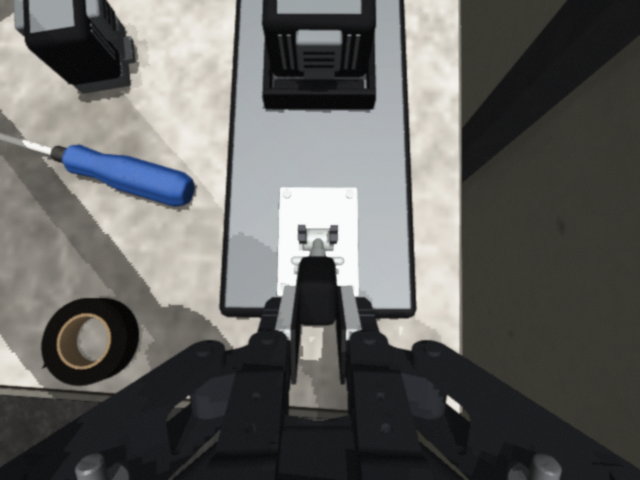

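```bash

python3 -m creep '[{"slide":[0,0,0.2],"turn":[0,0,0],"claw":1},{"slide":[0,0,0.23],"turn":[0,0,0],"claw":1},{"slide":[0,0,0],"turn":[0,0,0],"claw":1},{"slide":[0,0,0],"turn":[0,0,0],"claw":1}]' 
python3 - <<'E'
from h import *
T=T_tool(); s=readout.get_state(); print(T[:3,3],s['force'],T[:3,:3].T@s['force'],s['ft_torque'],s['gripper_width'])
E
```

```text
clock: 14.65
tool_pos: [618.8, -378.4, 103.9]
eef_rot: [-2.657, 0.004, 0.066]
force: [-4.3, 3.7, -5.2]
gripper_width: 15.3
[ 618.83048172 -378.4351304   103.88674068] [-4.30778515  3.67607063 -5.2163866 ] [-4.03261994 -1.06104728  6.47250742] [-0.2182704   0.5345999   0.34635686] 15.299212161571425
```

```bash

python3 -m creep '[{"slide":[0,0,0.1],"turn":[0,0,0],"claw":1},{"slide":[0,0,0.05],"turn":[0,0,0],"claw":1},{"slide":[0,0,0],"turn":[0,0,0],"claw":0.6},{"slide":[0,0,0],"turn":[0,0,0],"claw":0.2},{"slide":[0,0,0],"turn":[0,0,0],"claw":-0.3},{"slide":[0,0,0],"turn":[0,0,0],"claw":-0.3},{"slide":[0,0,-1],"turn":[0,0,0],"claw":-0.3},{"slide":[0,0,-1],"turn":[0,0,0],"claw":-0.3},{"slide":[0,0,-1],"turn":[0,0,0],"claw":-0.3},{"slide":[0,0,0],"turn":[0,0,0],"claw":-0.3},{"slide":[0,0,0],"turn":[0,0,0],"claw":-0.3}]' 
python3 - <<'E'
from h import *
T=T_tool(); s=readout.get_state(); print(T[:3,3],s['force'])
g=grab_frame('wrist');cv2.imwrite('pics/w7.png',g)
print([(round(d['p'],2),toW(d['point'],'wrist',T).round().tolist()) for d in finder.tip_of('bat_grip','wrist')][:4])
E
```

```text
clock: 16.02
tool_pos: [621.1, -413.2, 165.2]
eef_rot: [-2.655, 0.003, 0.064]
force: [0.2, 0.3, -0.5]
gripper_width: 55.7
[ 621.11481248 -413.16373509  165.21832801] [ 0.21224116  0.34357061 -0.46375443]
[(0.73, [456.0, -426.0, 2.0]), (0.63, [618.0, -375.0, 97.0])]
```

View pics/w7.png

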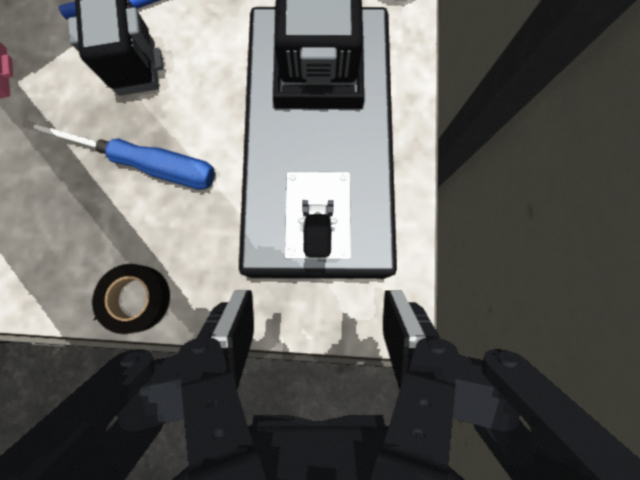

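```bash

python3 -m creep '[{"slide":[0,0,-1],"turn":[-1,0,0],"claw":-1},{"slide":[0,0,-1],"turn":[-1,0,0],"claw":-1},{"slide":[0,0,0],"turn":[-1,0,0],"claw":-1},{"slide":[0,-1,0],"turn":[-1,0,0],"claw":-1},{"slide":[0,-1,0],"turn":[-1,0,0],"claw":-1},{"slide":[0,-1,0],"turn":[-0.58,0,0],"claw":-1},{"slide":[0,-1,0],"turn":[0,0,0],"claw":-1},{"slide":[0,-1,0],"turn":[0,0,0],"claw":-1},{"slide":[0,-1,0],"turn":[0,0,0],"claw":-1},{"slide":[0,0,0],"turn":[0,0,-1],"claw":-1},{"slide":[0,0,0],"turn":[0,0,-1],"claw":-1},{"slide":[0,0,0],"turn":[0,0,-1],"claw":-1},{"slide":[0,0,0],"turn":[0,0,-1],"claw":-1},{"slide":[0,0,0],"turn":[0,0,-1],"claw":-1},{"slide":[0,0,0],"turn":[0,0,-1],"claw":-1},{"slide":[0,0,0],"turn":[0,0,-1],"claw":-1},{"slide":[0,0,0],"turn":[0,0,-1],"claw":-1},{"slide":[0,0,0],"turn":[0,0,-1],"claw":-1}]' 
python3 -m creep '[{"slide":[0,0,0],"turn":[0,0,-1],"claw":-1},{"slide":[0,0,0],"turn":[0,0,-1],"claw":-1},{"slide":[0,0,0],"turn":[0,0,-1],"claw":-1},{"slide":[0,0,0],"turn":[0,0,-1],"claw":-1},{"slide":[0,0,0],"turn":[0,0,-1],"claw":-1},{"slide":[0,0,0],"turn":[0,0,-1],"claw":-1},{"slide":[0,0,0],"turn":[0,0,-1],"claw":-1},{"slide":[0,0,0],"turn":[0,0,-1],"claw":-1},{"slide":[0,0,0],"turn":[0,0,-1],"claw":-1},{"slide":[0,0,0],"turn":[0,0,0],"claw":-1}]'
python3 -c "
from h import *
plan([609,-221,200],[np.pi,0,1.637])"
```

```text
clock: 18.38
tool_pos: [612.4, -285.2, 220.5]
eef_rot: [-3.139, 0.002, 0.853]
force: [0.3, -0.1, 0.3]
gripper_width: 85.3
clock: 19.62
tool_pos: [612.5, -285.3, 220.7]
eef_rot: [-3.138, 0.0, 1.635]
force: [-0.4, -0.1, -0.3]
gripper_width: 85.3
tcp [ 612.5 -285.3  220.7] rpy [-3.138  0.     1.635] t 19.6
slide(cur axes) [2.58 0.03 0.83]
turn [-0.04  0.   -0.03] slide(final axes) [2.58 0.03 0.83]
```

```bash

python3 -m creep '[{"slide":[0.87,0,0],"turn":[0,0,0],"claw":-1},{"slide":[0.87,0,0],"turn":[0,0,0],"claw":-1},{"slide":[0.84,0.03,0],"turn":[-0.04,0,-0.03],"claw":-1},{"slide":[0,0,0],"turn":[0,0,0],"claw":-1},{"slide":[0,0,0],"turn":[0,0,0],"claw":-1}]' 
python3 - <<'E'
from h import *
T=T_tool(); s=readout.get_state(); print(T[:3,3],s['eef_rot'])
np.save('Tw8.npy',T)
g=grab_frame('wrist');cv2.imwrite('pics/w8.png',g)
print([(round(d['p'],2),toW(d['point'],'wrist',T).round().tolist()) for d in finder.tip_of('pack_docked','wrist')][:4])
c=np.array([609,-221.5,45]);yaw=.066;ex=np.array([np.cos(yaw),np.sin(yaw),0]);ey=np.array([-np.sin(yaw),np.cos(yaw),0])
P=[c+a*32*ex+b*22*ey+np.array([0,0,64]) for a,b in((-1,-1),(-1,1),(1,1),(1,-1))]
q=proj(P,'wrist',T);print(q.round())
v=g.copy();cv2.polylines(v,[q.round().astype(int)],True,(0,0,255),1);cv2.imwrite('pics/w8v.png',v)
E
```

```text
clock: 20.25
tool_pos: [609.6, -221.4, 221.8]
eef_rot: [3.14, 0.001, 1.638]
force: [-0.3, -0.3, -0.4]
gripper_width: 85.1
[ 609.58314453 -221.43634405  221.82645238] [3.13980549e+00 1.49643344e-03 1.63785786e+00]
[(0.63, [609.0, -220.0, 49.0])]
[[289. 182.]
 [349. 182.]
 [347. 263.]
 [291. 263.]]
```

View pics/w8v.png

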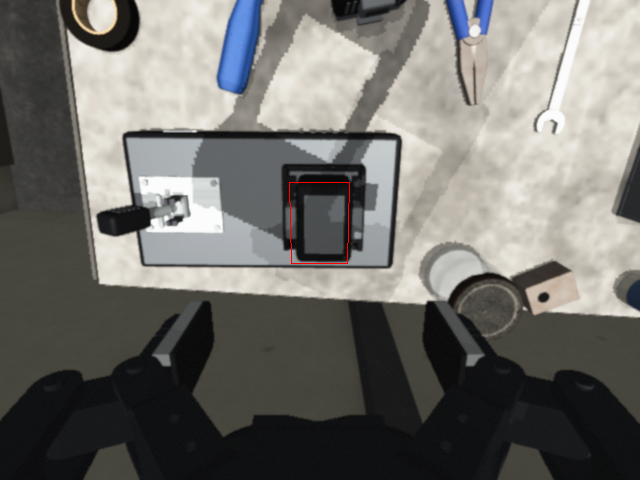

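```bash
python3 - <<'E'
from h import *
g=cv2.imread('pics/w8v.png');cv2.imwrite('pics/w8c.png',cv2.resize(g[155:280,260:390],None,fx=4.8,fy=4.8,interpolation=cv2.INTER_CUBIC))
E
```

```text
(no output)
```

View pics/w8c.png

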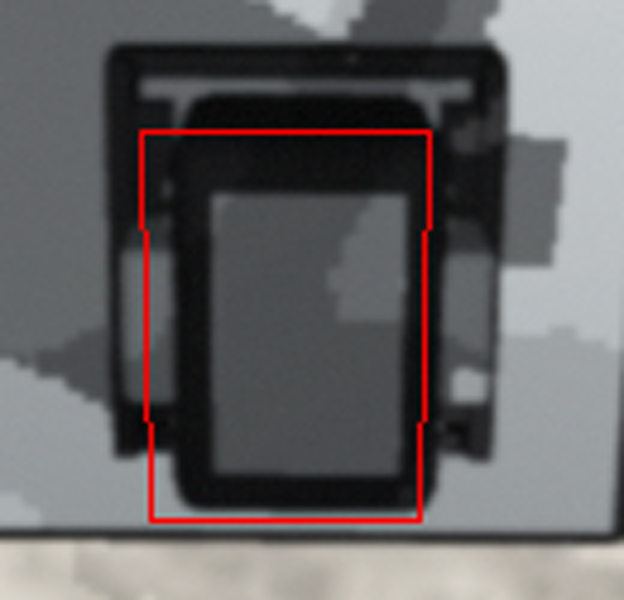

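```bash

python3 -m creep '[{"slide":[0.14,-0.08,1],"turn":[0,0,0],"claw":-1},{"slide":[0,0,1],"turn":[0,0,0],"claw":-1},{"slide":[0,0,1],"turn":[0,0,0],"claw":-1},{"slide":[0,0,0.6],"turn":[0,0,0],"claw":-1},{"slide":[0,0,0],"turn":[0,0,0],"claw":-1},{"slide":[0,0,0],"turn":[0,0,0],"claw":-1}]' 
python3 - <<'E'
from h import *
T=T_tool(); s=readout.get_state(); print(T[:3,3],s['eef_rot'])
g=grab_frame('wrist');cv2.imwrite('pics/w9.png',g)
print([(round(d['p'],2),toW(d['point'],'wrist',T).round().tolist()) for d in finder.tip_of('pack_docked','wrist')][:4])
E
```

```text
clock: 21.1
tool_pos: [607.9, -218.6, 132.9]
eef_rot: [3.138, 0.002, 1.637]
force: [-0.4, 0.5, 0.4]
gripper_width: 85.4
[ 607.9186662  -218.64008544  132.91582436] [3.13848980e+00 1.72020221e-03 1.63729095e+00]
[(0.87, [610.0, -218.0, 49.0])]
```

View pics/w9.png

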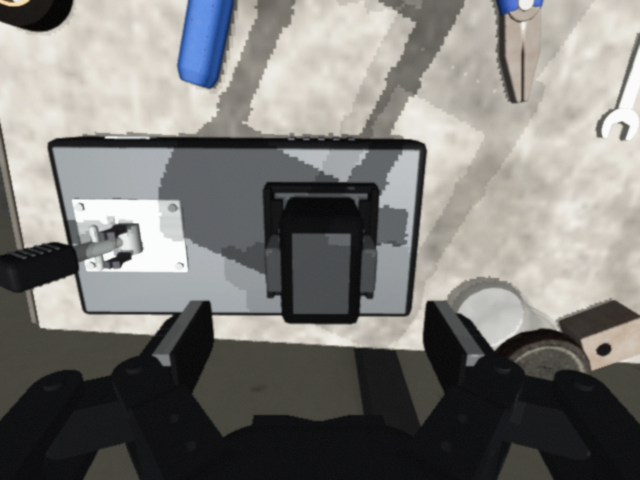

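```bash
python3 - <<'E'
from h import *
T=T_tool()
yaw=.066;ex=np.array([np.cos(yaw),np.sin(yaw),0]);ey=np.array([-np.sin(yaw),np.cos(yaw),0])
for x in (605,607.5,610):
  c=np.array([x,-217.5,45]);P=[c+a*32*ex+b*22*ey+np.array([0,0,64]) for a,b in((-1,-1),(-1,1),(1,1),(1,-1))]
  print(x,proj(P,'wrist',T).round().tolist(), proj([c+26*ey*0+a*13*ex+28*ey+[0,0,54] for a in(-1,1)],'wrist',T).round().tolist())
E
```

```text
605 [[278.0, 207.0], [367.0, 207.0], [362.0, 321.0], [282.0, 320.0]] [[374.0, 237.0], [372.0, 281.0]]
607.5 [[278.0, 212.0], [366.0, 212.0], [361.0, 325.0], [282.0, 324.0]] [[373.0, 242.0], [371.0, 285.0]]
610 [[278.0, 217.0], [366.0, 217.0], [361.0, 328.0], [281.0, 328.0]] [[373.0, 246.0], [371.0, 289.0]]
```

```bash

python3 -m creep '[{"slide":[0.04,-0.04,0.5],"turn":[0.03,0,0],"claw":-1},{"slide":[0,0,0.5],"turn":[0,0,0],"claw":-1},{"slide":[0,0,0.44],"turn":[0,0,0],"claw":-1},{"slide":[0,0,0],"turn":[0,0,0],"claw":-0.5},{"slide":[0,0,0],"turn":[0,0,0],"claw":0},{"slide":[0,0,0],"turn":[0,0,0],"claw":0.5},{"slide":[0,0,0],"turn":[0,0,0],"claw":1},{"slide":[0,0,0],"turn":[0,0,0],"claw":1},{"slide":[0,0,0],"turn":[0,0,0],"claw":1},{"slide":[0,0,0],"turn":[0,0,0],"claw":1}]' 60
python3 - <<'E'
from h import *
T=T_tool(); s=readout.get_state(); print(T[:3,3],s['force'],s['ft_torque'],s['gripper_width'])
g=grab_frame('wrist');cv2.imwrite('pics/w10.png',g)
E
```

```text
clock: 22.45
tool_pos: [606.8, -217.5, 96.9]
eef_rot: [3.141, 0.002, 1.638]
force: [-0.9, 0.4, 5.8]
gripper_width: 39.3
[ 606.75902034 -217.4644944    96.92208021] [-0.93750262  0.40452597  5.75122662] [0.15855523 0.30528352 0.00887065] 39.3385804100613
```

View pics/w10.png

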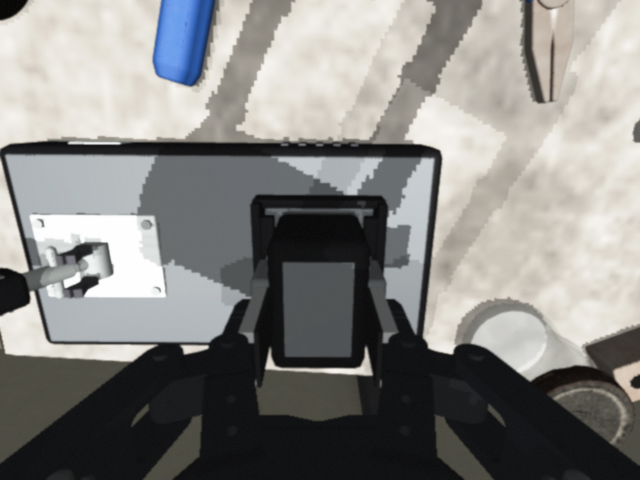

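```bash

python3 -m creep '[{"slide":[0,0,-0.2],"turn":[0,0,0],"claw":1},{"slide":[0,0,-0.3],"turn":[0,0,0],"claw":1},{"slide":[0,0,0],"turn":[0,0,0],"claw":1}]' 
python3 -c "
from h import *
s=readout.get_state();print(s['tool_pos'],s['force'],s['ft_torque'])"
```

```text
clock: 22.88
tool_pos: [607.2, -217.6, 109.9]
eef_rot: [3.14, 0.002, 1.638]
force: [0.2, -0.1, -0.1]
gripper_width: 4.7
[ 607.19372857 -217.57027769  109.88807741] [ 0.15680622 -0.10351457 -0.09889853] [-0.04031623 -0.00731765  0.00689709]
```

```bash

python3 - <<'E'
from h import *
g=grab_frame('wrist');cv2.imwrite('pics/w11.png',g)
E
```

```text
(no output)
```

View pics/w11.png

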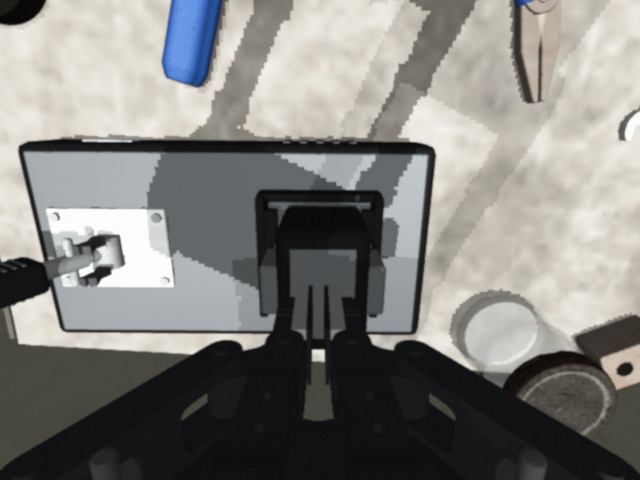

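```bash
python3 - <<'E'
from h import *
T=T_tool()
for x in (-2.5,2.5):
  for y in (-11,0,11):
    for z in (-20,3,22): print(x,y,z,proj((T@np.array([x,y,z,1]))[:3],'wrist',T).round(0))
for z in (80,90,100,109):
  c=np.array([606.5,-217.5,z]);yaw=.066;ex=np.array([np.cos(yaw),np.sin(yaw),0]);ey=np.array([-np.sin(yaw),np.cos(yaw),0])
  P=[c+a*32*ex+b*22*ey for a,b in((-1,-1),(-1,1),(1,1),(1,-1))]
  print(z,proj(P,'wrist',T).round().tolist())
g=cv2.imread('pics/w11.png');cv2.imwrite('pics/w11c.png',cv2.resize(g[170:370,220:420],(600,600),interpolation=cv2.INTER_CUBIC))
g=cv2.imread('pics/w10.png');cv2.imwrite('pics/w10c.png',cv2.resize(g[180:400,210:430],(600,600),interpolation=cv2.INTER_CUBIC))
E
```

```text
-2.5 -11 -20 [[314. 292.]]
-2.5 -11 3 [[314. 269.]]
-2.5 -11 22 [[315. 254.]]
-2.5 0 -20 [[314. 316.]]
-2.5 0 3 [[314. 290.]]
-2.5 0 22 [[315. 274.]]
-2.5 11 -20 [[314. 339.]]
-2.5 11 3 [[314. 311.]]
-2.5 11 22 [[315. 293.]]
2.5 -11 -20 [[326. 292.]]
2.5 -11 3 [[325. 269.]]
2.5 -11 22 [[324. 254.]]
2.5 0 -20 [[326. 316.]]
2.5 0 3 [[325. 290.]]
2.5 0 22 [[324. 274.]]
2.5 11 -20 [[326. 339.]]
2.5 11 3 [[325. 311.]]
2.5 11 22 [[324. 293.]]
80 [[277.0, 209.0], [363.0, 209.0], [358.0, 319.0], [281.0, 319.0]]
90 [[275.0, 214.0], [365.0, 214.0], [360.0, 329.0], [279.0, 329.0]]
100 [[272.0, 219.0], [368.0, 220.0], [362.0, 340.0], [277.0, 339.0]]
109 [[270.0, 225.0], [370.0, 225.0], [364.0, 350.0], [275.0, 350.0]]
```

View pics/w11c.png

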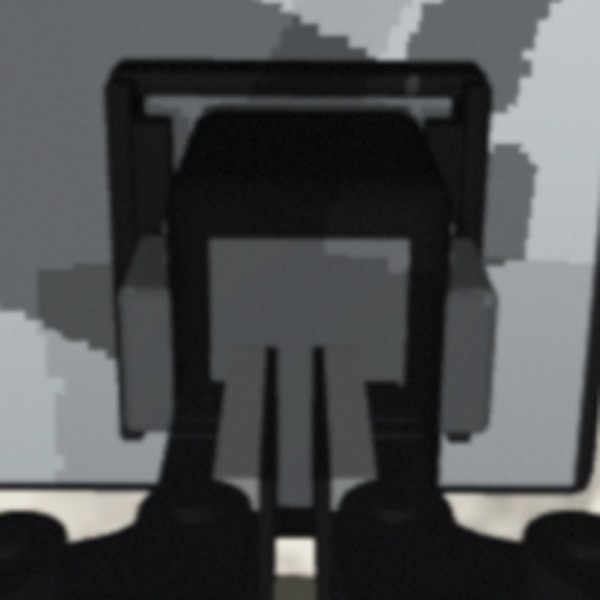

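View pics/w10c.png

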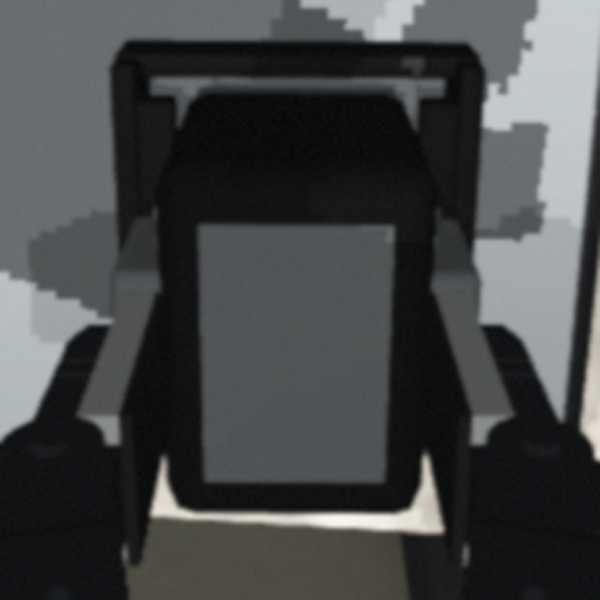

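```bash
python3 - <<'E'
from h import *
T=T_tool()
for n in('scene','top'):
  g=grab_frame(n)
  pts=[(T@np.array([0,0,z,1]))[:3] for z in (-54,0,22)]
  q=proj(pts,n);print(n,q.round(1))
  u,v=q[1].astype(int)
  c=g[v-45:v+45,u-60:u+60]
  c=cv2.resize(c,(800,600),interpolation=cv2.INTER_CUBIC)
  for p in q: cv2.circle(c,tuple(((p-[u-60,v-45])*800/120).astype(int)),3,(0,0,255),-1)
  cv2.imwrite(f'pics/{n}1c.png',c)
E
```

```text
scene [[306.9 176.3]
 [307.4 191.7]
 [307.6 197.8]]
top [[429.9 204.5]
 [425.7 217. ]
 [424.  221.9]]
```

View pics/scene1c.png

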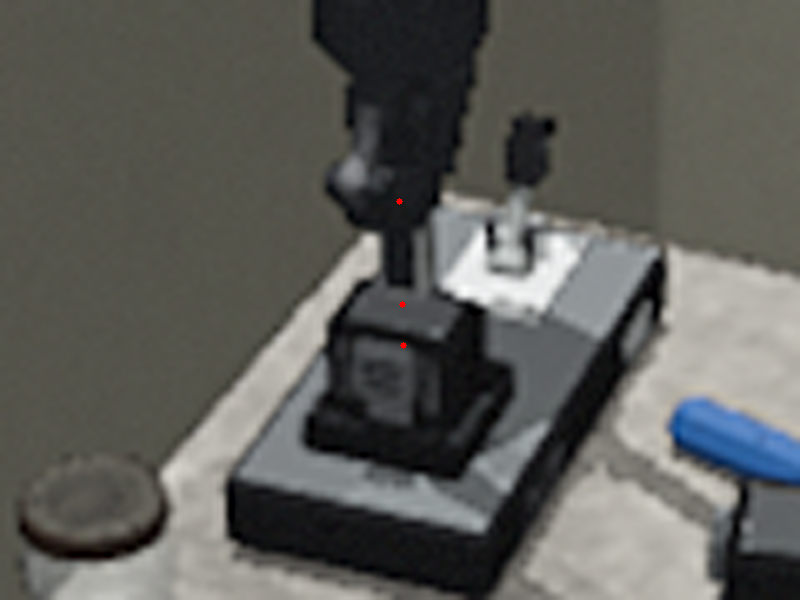

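View pics/top1c.png

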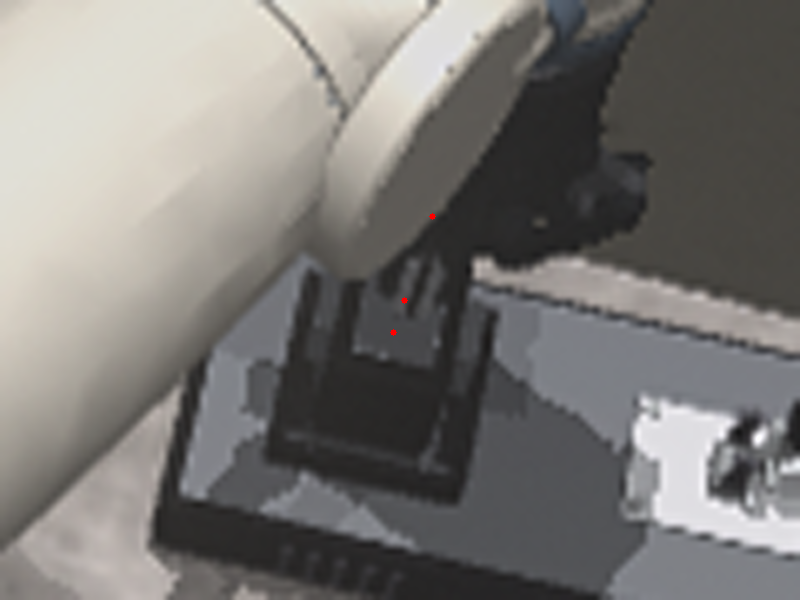

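The scene view shows the closed fingertips at about the pack top (crop 405,290), at or above the projected TCP. The reach past the TCP is therefore far less than the stated 22 mm, and the grip slid off the top. I'll measure the real tip offset with a gentle touch on the pack top.

```bash

for i in 1 2 3 4; do :; done
python3 -m creep '[{"slide":[0,0,0.08],"turn":[0,0,0],"claw":1},{"slide":[0,0,0.08],"turn":[0,0,0],"claw":1},{"slide":[0,0,0],"turn":[0,0,0],"claw":1}]'
python3 -m creep '[{"slide":[0,0,0.08],"turn":[0,0,0],"claw":1},{"slide":[0,0,0],"turn":[0,0,0],"claw":1}]'
```

```text
clock: 23.4
tool_pos: [606.2, -217.2, 103.6]
eef_rot: [-3.14, 0.001, 1.638]
force: [-0.7, -0.1, 0.2]
gripper_width: 0.3
clock: 23.65
tool_pos: [606.3, -217.3, 101.8]
eef_rot: [-3.14, 0.001, 1.638]
force: [-0.8, -0.5, -0.3]
gripper_width: -0.0
```

```bash

python3 -m creep '[{"slide":[0,0,0.08],"turn":[0,0,0],"claw":1},{"slide":[0,0,0],"turn":[0,0,0],"claw":1}]'
python3 -m creep '[{"slide":[0,0,0.08],"turn":[0,0,0],"claw":1},{"slide":[0,0,0],"turn":[0,0,0],"claw":1}]'
python3 -m creep '[{"slide":[0,0,0.08],"turn":[0,0,0],"claw":1},{"slide":[0,0,0],"turn":[0,0,0],"claw":1}]'
python3 -m creep '[{"slide":[0,0,0.08],"turn":[0,0,0],"claw":1},{"slide":[0,0,0],"turn":[0,0,0],"claw":1}]'
```

```text
clock: 23.9
tool_pos: [606.3, -217.3, 99.9]
eef_rot: [-3.14, 0.001, 1.638]
force: [-0.1, 0.6, 0.3]
gripper_width: -0.2
clock: 24.15
tool_pos: [606.5, -217.4, 99.6]
eef_rot: [-3.142, 0.001, 1.638]
force: [-3.0, 0.0, 4.4]
gripper_width: 0.2
clock: 24.4
tool_pos: [606.6, -217.5, 99.6]
eef_rot: [3.14, 0.002, 1.638]
force: [-5.2, 1.1, 11.3]
gripper_width: 0.2
clock: 24.65
tool_pos: [606.8, -217.5, 99.6]
eef_rot: [3.139, 0.003, 1.638]
force: [-8.0, 3.5, 18.1]
gripper_width: 0.0
```

```bash

python3 -m creep '[{"slide":[0,0,-0.8],"turn":[0,0,0],"claw":-1},{"slide":[0,0,0],"turn":[0,0,0],"claw":-1},{"slide":[0,0,0],"turn":[0,0,0],"claw":-1},{"slide":[0,0,0],"turn":[0,0,0],"claw":-1},{"slide":[0,0,0],"turn":[0,0,0],"claw":-1}]'
python3 - <<'E'
from h import *
T=T_tool(); np.save('Tw12.npy',T);s=readout.get_state(); print(s['tool_pos'],s['eef_rot'],s['force'])
g=grab_frame('wrist');cv2.imwrite('pics/w12.png',g)
E
```

```text
clock: 25.28
tool_pos: [606.1, -217.2, 113.1]
eef_rot: [-3.139, 0.0, 1.638]
force: [-0.6, -0.3, -0.1]
gripper_width: 85.1
[ 606.14606968 -217.20266991  113.13148285] [-3.13921873e+00  2.97713653e-04  1.63758404e+00] [-0.61315677 -0.29316524 -0.14163176]
```

View pics/w12.png

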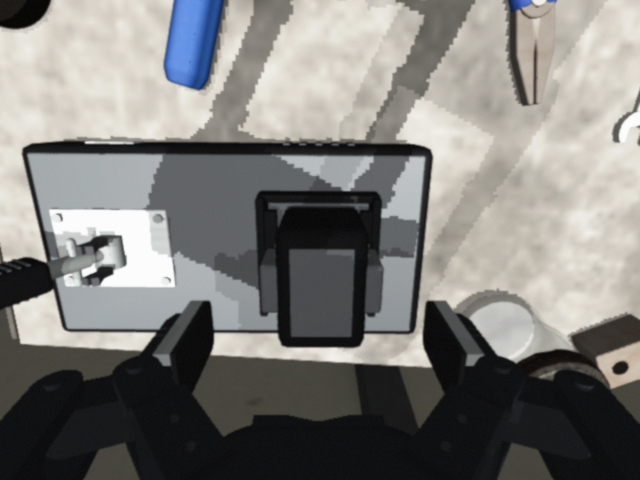

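```bash

python3 -m creep '[{"slide":[0.05,0,0.7],"turn":[0,0,0],"claw":-1},{"slide":[0,0,0.7],"turn":[0,0,0],"claw":-1},{"slide":[0,0,0.64],"turn":[0,0,0],"claw":-1},{"slide":[0,0,0],"turn":[0,0,0],"claw":-1},{"slide":[0,0,0],"turn":[0,0,0],"claw":-1}]' 60
python3 - <<'E'
from h import *
T=T_tool(); s=readout.get_state(); print(s['tool_pos'],s['eef_rot'],s['force'])
g=grab_frame('wrist');cv2.imwrite('pics/w13.png',g)
E
```

```text
clock: 25.95
tool_pos: [606.4, -216.2, 63.3]
eef_rot: [-3.141, 0.001, 1.638]
force: [0.3, -0.1, 0.8]
gripper_width: 85.5
[ 606.41080227 -216.22029079   63.32098309] [-3.14075746e+00  1.06489944e-03  1.63750742e+00] [ 0.31941131 -0.05878048  0.76187479]
```

View pics/w13.png

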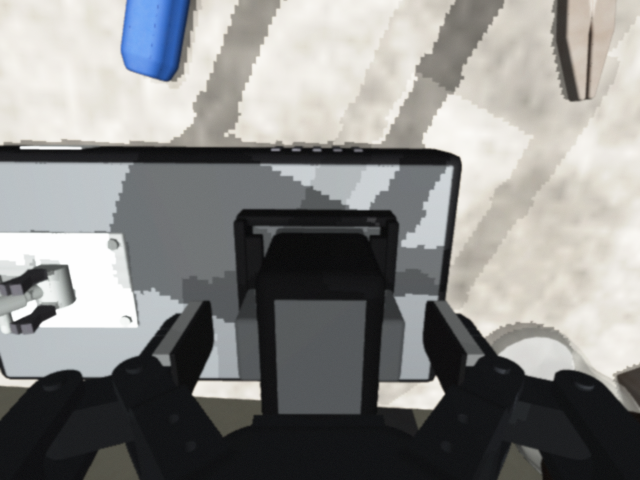

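```bash

python3 -m creep '[{"slide":[0,0,0],"turn":[0,0,0],"claw":-0.5},{"slide":[0,0,0],"turn":[0,0,0],"claw":0},{"slide":[0,0,0],"turn":[0,0,0],"claw":0.5},{"slide":[0,0,0],"turn":[0,0,0],"claw":1},{"slide":[0,0,0],"turn":[0,0,0],"claw":1},{"slide":[0,0,0],"turn":[0,0,0],"claw":1},{"slide":[0,0,0],"turn":[0,0,0],"claw":1}]' 70
python3 - <<'E'
from h import *
T=T_tool(); s=readout.get_state(); print(s['tool_pos'],s['eef_rot'],s['force'])
g=grab_frame('wrist');cv2.imwrite('pics/w14.png',g)
E
```

```text
clock: 26.88
tool_pos: [607.1, -215.8, 65.0]
eef_rot: [3.14, 0.001, 1.638]
force: [-0.9, 2.9, 7.2]
gripper_width: 43.3
[ 607.14455943 -215.81848146   65.04972733] [3.14000862e+00 1.32913546e-03 1.63805041e+00] [-0.86138879  2.92936009  7.22573316]
```

View pics/w14.png

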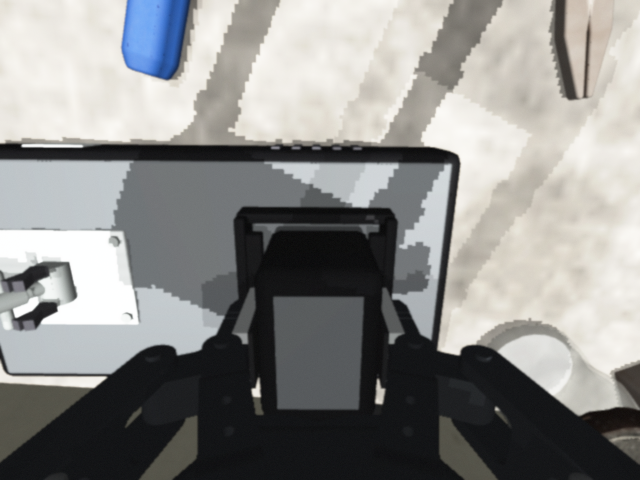

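```bash

python3 -m creep '[{"slide":[0,0,-0.2],"turn":[0,0,0],"claw":1},{"slide":[0,0,-0.3],"turn":[0,0,0],"claw":1},{"slide":[0,0,0],"turn":[0,0,0],"claw":1}]' 
python3 -c "
from h import *
s=readout.get_state();print(s['tool_pos'],s['force'],s['ft_torque'])"
```

```text
clock: 27.3
tool_pos: [606.5, -216.3, 76.0]
eef_rot: [-3.141, 0.001, 1.637]
force: [0.2, -0.7, -3.7]
gripper_width: 43.1
[ 606.48392731 -216.29926628   76.02084241] [ 0.21366029 -0.67688329 -3.74572363] [-0.00027916 -0.01426053 -0.03702961]
```

```bash

python3 -m creep '[{"slide":[0,0,-0.5],"turn":[0,0,0],"claw":1},{"slide":[0,0,-1],"turn":[0,0,0],"claw":1},{"slide":[0,0,-1],"turn":[0,0,0],"claw":1},{"slide":[0,0,-1],"turn":[0,0,0],"claw":1},{"slide":[0,-0.7,-0.5],"turn":[0,0,0],"claw":1},{"slide":[0,-0.7,0],"turn":[0,0,0],"claw":1},{"slide":[0,-0.59,0],"turn":[0,0,0],"claw":1},{"slide":[0,0,0],"turn":[0,0,0],"claw":1}]' 
python3 - <<'E'
from h import *
T=T_tool(); s=readout.get_state(); print(s['tool_pos'],s['eef_rot'],s['force'])
g=grab_frame('wrist');cv2.imwrite('pics/w15.png',g)
plan([530,181,176])
E
```

```text
clock: 28.3
tool_pos: [556.3, -219.5, 176.7]
eef_rot: [-3.141, 0.001, 1.637]
force: [-0.3, 0.3, -2.7]
gripper_width: 43.5
[ 556.32123944 -219.54471887  176.66947679] [-3.14136493e+00  1.45830339e-03  1.63691770e+00] [-0.30323405  0.33145572 -2.71878042]
tcp [ 556.8 -219.5  176.4] rpy [-3.142e+00  1.000e-03  1.637e+00] t 28.4
slide(cur axes) [ 1.605e+01 -1.000e-02 -0.000e+00]
```

View pics/w15.png

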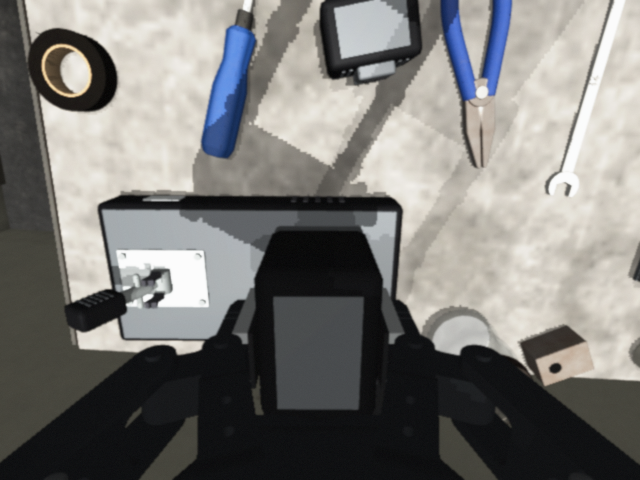

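The pack is held at image (320,330), the dock is empty, and the toggle at (100,305) is off. Carrying the pack to the box.

```bash

python3 -m creep '[{"slide":[0.5,0,0],"turn":[0,0,0],"claw":1},{"slide":[1,0,0],"turn":[0,0,0],"claw":1},{"slide":[1,0,0],"turn":[0,0,0],"claw":1},{"slide":[1,0,0],"turn":[0,0,0],"claw":1},{"slide":[1,0,0],"turn":[0,0,0],"claw":1},{"slide":[1,0,0],"turn":[0,0,0],"claw":1},{"slide":[1,0,0],"turn":[0,0,0],"claw":1},{"slide":[1,0,0],"turn":[0,0,0],"claw":1},{"slide":[1,0,0],"turn":[0,0,0],"claw":1},{"slide":[1,0,0],"turn":[0,0,0],"claw":1},{"slide":[1,0,0],"turn":[0,0,0],"claw":1},{"slide":[1,0,0],"turn":[0,0,0],"claw":1},{"slide":[1,0,0],"turn":[0,0,0],"claw":1},{"slide":[1,0,0],"turn":[0,0,0],"claw":1},{"slide":[1,0,0],"turn":[0,0,0],"claw":1},{"slide":[1,0,0],"turn":[0,0,0],"claw":1},{"slide":[0.55,0,0],"turn":[0,0,0],"claw":1},{"slide":[0,0,0],"turn":[0,0,0],"claw":1},{"slide":[0,0,0],"turn":[0,0,0],"claw":1}]' 
python3 - <<'E'
from h import *
T=T_tool(); s=readout.get_state(); print(s['tool_pos'],s['eef_rot'],s['force'])
g=grab_frame('wrist');cv2.imwrite('pics/w16.png',g)
Q=[(326,91),(606,91),(606,271),(326,271)]
q=proj([(x,y,70) for x,y in Q],'wrist',T);print(q.round())
E
```

```text
clock: 30.72
tool_pos: [530.0, 180.5, 175.2]
eef_rot: [-3.14, 0.001, 1.637]
force: [1.2, -0.2, -3.1]
gripper_width: 43.1
[530.04454573 180.51640043 175.24611626] [-3.14034440e+00  1.40494176e-03  1.63722949e+00] [ 1.22739215 -0.21415897 -3.07394933]
[[ 186. -128.]
 [ 201.  312.]
 [ 425.  325.]
 [ 501. -101.]]
```

View pics/w16.png

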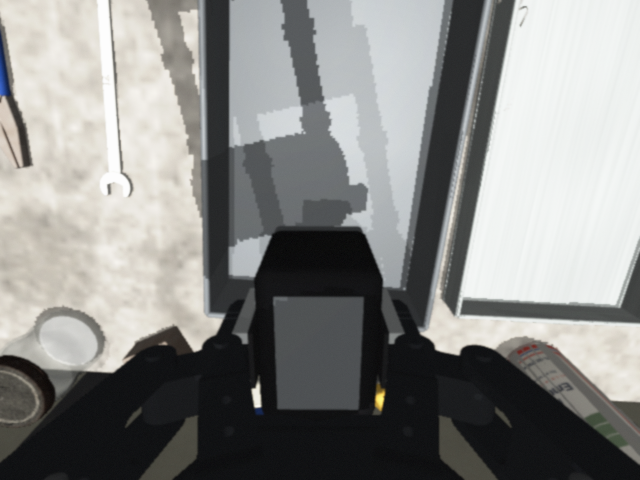

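```bash

python3 -m creep '[{"slide":[0,0,1],"turn":[0,0,0],"claw":1},{"slide":[0,0,1],"turn":[0,0,0],"claw":1},{"slide":[0,0,1],"turn":[0,0,0],"claw":1},{"slide":[0,0,1],"turn":[0,0,0],"claw":1},{"slide":[0,0,1],"turn":[0,0,0],"claw":1},{"slide":[0,0,0.6],"turn":[0,0,0],"claw":1},{"slide":[0,0,0.3],"turn":[0,0,0],"claw":1},{"slide":[0,0,0],"turn":[0,0,0],"claw":1}]'
python3 -m creep '[{"slide":[0,0,0.08],"turn":[0,0,0],"claw":1},{"slide":[0,0,0.08],"turn":[0,0,0],"claw":1},{"slide":[0,0,0],"turn":[0,0,0],"claw":1}]'
```

```text
clock: 31.78
tool_pos: [529.9, 180.7, 27.9]
eef_rot: [-3.14, 0.001, 1.637]
force: [-0.8, 0.2, -3.8]
gripper_width: 43.3
clock: 32.15
tool_pos: [530.0, 181.0, 24.1]
eef_rot: [-3.141, 0.001, 1.638]
force: [0.2, 0.2, -3.7]
gripper_width: 43.4
```

```bash

python3 -m creep '[{"slide":[0,0,0.08],"turn":[0,0,0],"claw":1},{"slide":[0,0,0],"turn":[0,0,0],"claw":1}]'
```

```text
clock: 32.4
tool_pos: [530.1, 181.0, 24.0]
eef_rot: [-3.142, 0.001, 1.638]
force: [-5.4, -1.6, 7.7]
gripper_width: 43.2
```

```bash

python3 -m creep '[{"slide":[0,0,-0.04],"turn":[0,0,0],"claw":0.3},{"slide":[0,0,0],"turn":[0,0,0],"claw":-0.3},{"slide":[0,0,0],"turn":[0,0,0],"claw":-1},{"slide":[0,0,0],"turn":[0,0,0],"claw":-1},{"slide":[0,0,0],"turn":[0,0,0],"claw":-1},{"slide":[0,0,-0.5],"turn":[0,0,0],"claw":-1},{"slide":[0,0,-1],"turn":[0,0,0],"claw":-1},{"slide":[0,0,-1],"turn":[0,0,0],"claw":-1},{"slide":[0,0,-1],"turn":[0,0,0],"claw":-1},{"slide":[0,0,-1],"turn":[0,0,0],"claw":-1},{"slide":[0,0,-1],"turn":[0,0,0],"claw":-1},{"slide":[0,0,-1],"turn":[0,0,0],"claw":-1},{"slide":[0,0,0],"turn":[0,0,0],"claw":-1}]'
python3 - <<'E'
from h import *
T=T_tool()
cv2.imwrite('pics/w17.png',grab_frame('wrist'));g=grab_frame('top');cv2.imwrite('pics/top2.png',g)
for o in ['screwdriver','wrench','pliers','pack_loose']:
    for n in ['top']:print(o,[(round(d['p'],2),toW(d['point'],n,T).round().tolist()) for d in finder.tip_of(o,n)][:4])
E
```

```text
clock: 34.02
tool_pos: [531.2, 181.4, 188.9]
eef_rot: [3.137, -0.0, 1.638]
force: [-0.7, 0.5, 0.2]
gripper_width: 85.5
screwdriver [(0.61, [419.0, -294.0, -1.0])]
wrench [(0.75, [434.0, 0.0, -4.0])]
pliers [(0.93, [421.0, -107.0, -2.0])]
pack_loose [(0.76, [417.0, -196.0, -1.0]), (0.64, [266.0, -212.0, -1.0])]
```

View pics/w17.png

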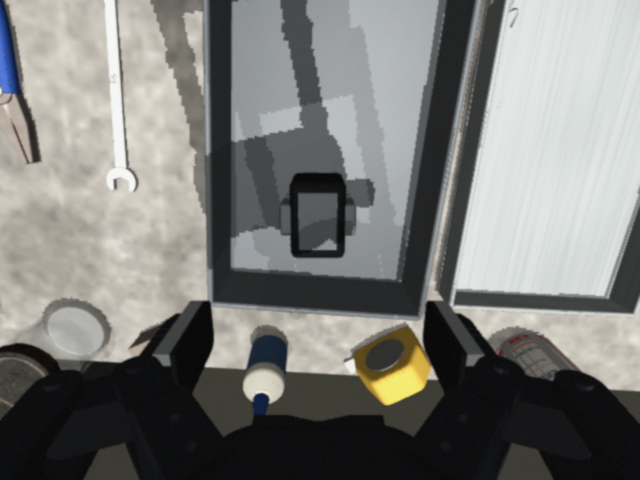

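View pics/top2.png

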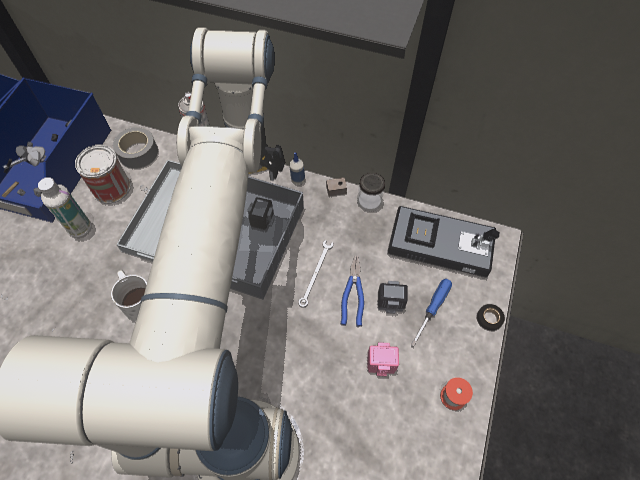

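```bash

python3 -m creep '[{"slide":[-0.98,-0.37,0],"turn":[0,0,0],"claw":-1},{"slide":[-0.98,-0.37,0],"turn":[0,0,0],"claw":-1},{"slide":[-0.98,-0.37,0],"turn":[0,0,0],"claw":-1},{"slide":[-0.98,-0.37,0],"turn":[0,0,0],"claw":-1},{"slide":[-0.98,-0.37,0],"turn":[0,0,0],"claw":-1},{"slide":[-0.98,-0.37,0],"turn":[0,0,0],"claw":-1},{"slide":[-0.98,-0.37,0],"turn":[0,0,0],"claw":-1},{"slide":[-0.98,-0.37,0],"turn":[0,0,0],"claw":-1},{"slide":[-0.98,-0.37,0],"turn":[0,0,0],"claw":-1},{"slide":[-0.98,-0.37,0],"turn":[0,0,0],"claw":-1},{"slide":[-0.98,-0.37,0],"turn":[0,0,0],"claw":-1},{"slide":[-0.98,-0.37,0],"turn":[0,0,0],"claw":-1},{"slide":[-0.98,-0.37,0],"turn":[0,0,0],"claw":-1},{"slide":[-0.98,-0.37,0],"turn":[0,0,0],"claw":-1},{"slide":[-0.98,-0.37,0],"turn":[0,0,0],"claw":-1}]'
python3 -m creep '[{"slide":[0,0,0],"turn":[0,0,1],"claw":-1},{"slide":[0,0,0],"turn":[0,0,1],"claw":-1},{"slide":[0,0,0],"turn":[0,0,1],"claw":-1},{"slide":[0,0,0],"turn":[0,0,1],"claw":-1},{"slide":[0,0,0],"turn":[0,0,1],"claw":-1},{"slide":[0,0,0],"turn":[0,0,1],"claw":-1},{"slide":[0,0,0],"turn":[0,0,1],"claw":-1},{"slide":[0,0,0],"turn":[0,0,1],"claw":-1},{"slide":[0,0,0],"turn":[0,0,1],"claw":-1},{"slide":[0,0,0],"turn":[0,0,1],"claw":-1},{"slide":[0,0,0],"turn":[0,0,1],"claw":-1},{"slide":[0,0,0],"turn":[0,0,1],"claw":-1},{"slide":[0,0,0],"turn":[0,0,1],"claw":-1},{"slide":[0,0,0],"turn":[0,0,1],"claw":-1},{"slide":[0,0,0],"turn":[0,0,1],"claw":-1},{"slide":[0,0,0],"turn":[0,0,0.3],"claw":-1},{"slide":[0,0,0],"turn":[0,0,0],"claw":-1},{"slide":[0,0,0],"turn":[0,0,0],"claw":-1}]'
python3 - <<'E'
from h import *
T=T_tool(); np.save('Tw18.npy',T); print(T[:3,3],readout.get_state()['eef_rot'])
cv2.imwrite('pics/w18.png',grab_frame('wrist'))
for o in ['pack_loose']:
    for n in ['wrist']:print(o,[(round(d['p'],2),toW(d['point'],n,T).round().tolist()) for d in finder.tip_of(o,n)][:4])
E
```

```text
clock: 36.2
tool_pos: [415.5, -195.5, 185.0]
eef_rot: [-3.14, 0.0, 1.638]
force: [0.3, -0.0, -0.6]
gripper_width: 85.3
clock: 38.45
tool_pos: [416.0, -194.9, 185.6]
eef_rot: [3.141, 0.001, 0.303]
force: [-0.3, -0.7, 0.6]
gripper_width: 85.6
[ 416.04580599 -194.86652885  185.60892164] [3.14118115e+00 1.39234744e-03 3.03406673e-01]
pack_loose [(0.76, [274.0, -212.0, -0.0]), (0.63, [423.0, -195.0, -0.0])]
```

View pics/w18.png

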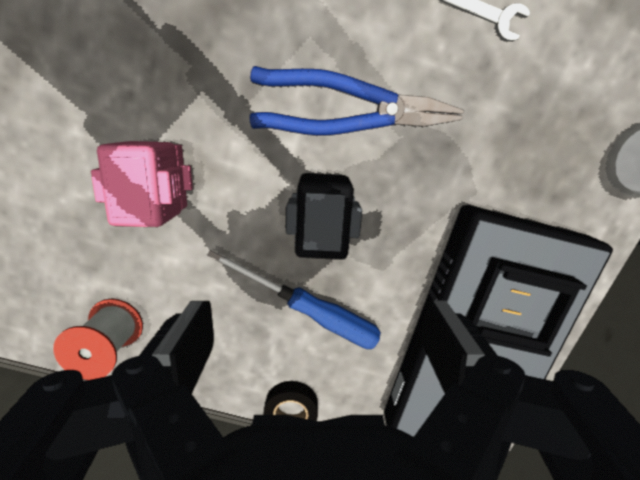

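There are two pack-shaped things: black at (323,215) and pink at (143,183). The black one fits the description. Checking it in a crop.

```bash
python3 - <<'E'
from h import *
T=np.load('Tw18.npy')
g=cv2.imread('pics/w18.png')
yaw=.303;ex=np.array([np.cos(yaw),np.sin(yaw),0]);ey=np.array([-np.sin(yaw),np.cos(yaw),0])
# tool-x aligned axis = pack y
c=np.array([421,-196,0.])
P=[c+a*32*ey+b*22*ex+np.array([0,0,64]) for a,b in((1,-1),(1,1),(-1,1),(-1,-1))]
q=proj(P,'wrist',T);print(q.round())
v=cv2.resize(g[155:280,255:385],None,fx=4.6,fy=4.6,interpolation=cv2.INTER_CUBIC)
cv2.polylines(v,[((q-[255,155])*4.6).round().astype(int)],True,(0,0,255),1);cv2.imwrite('pics/w18c.png',v)
E
```

```text
[[294. 184.]
 [352. 184.]
 [350. 263.]
 [296. 263.]]
```

View pics/w18c.png

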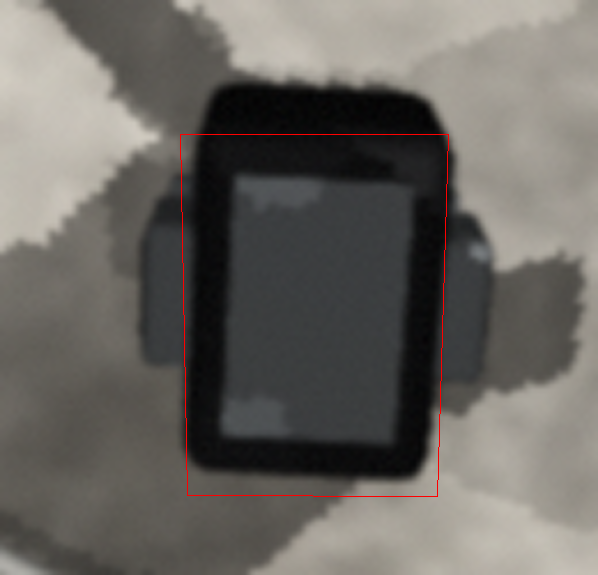

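```bash

python3 -m creep '[{"slide":[0.18,-0.06,1],"turn":[0,0,0.55],"claw":-1},{"slide":[0,0,1],"turn":[0,0,0],"claw":-1},{"slide":[0,0,1],"turn":[0,0,0],"claw":-1},{"slide":[0,0,1],"turn":[0,0,0],"claw":-1},{"slide":[0,0,0.8],"turn":[0,0,0],"claw":-1},{"slide":[0,0,0],"turn":[0,0,0],"claw":-1},{"slide":[0,0,0],"turn":[0,0,0],"claw":-1}]'
python3 - <<'E'
from h import *
T=T_tool(); print(T[:3,3],readout.get_state()['eef_rot'])
cv2.imwrite('pics/w19.png',grab_frame('wrist'))
E
```

```text
clock: 39.42
tool_pos: [420.3, -192.5, 66.8]
eef_rot: [3.14, 0.0, 0.255]
force: [0.8, -0.6, 0.4]
gripper_width: 85.3
[ 420.28763286 -192.50943139   66.79576458] [3.13997382e+00 2.08670978e-04 2.54503861e-01]
```

View pics/w19.png

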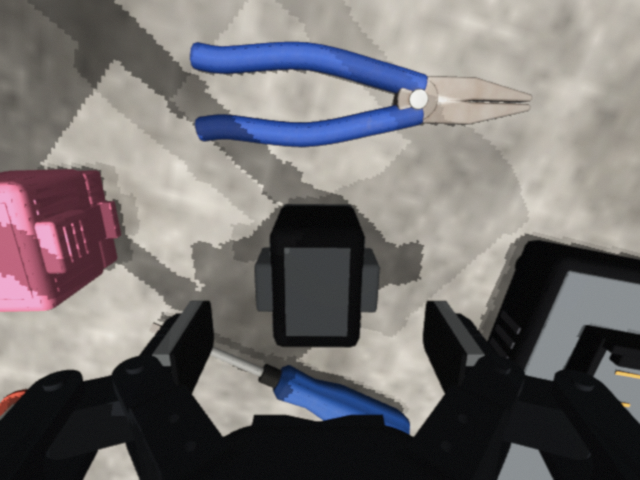

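```bash

python3 -m creep '[{"slide":[0,0,0.7],"turn":[0,0,0],"claw":-1},{"slide":[0,0,0.7],"turn":[0,0,0],"claw":-1},{"slide":[0,0,0.44],"turn":[0,0,0],"claw":-1},{"slide":[0,0,0],"turn":[0,0,0],"claw":-0.5},{"slide":[0,0,0],"turn":[0,0,0],"claw":0},{"slide":[0,0,0],"turn":[0,0,0],"claw":0.5},{"slide":[0,0,0],"turn":[0,0,0],"claw":1},{"slide":[0,0,0],"turn":[0,0,0],"claw":1},{"slide":[0,0,0],"turn":[0,0,0],"claw":1},{"slide":[0,0,0],"turn":[0,0,0],"claw":1}]' 70
python3 -m creep '[{"slide":[0,0,-0.5],"turn":[0,0,0],"claw":1},{"slide":[0,0,-1],"turn":[0,0,0],"claw":1},{"slide":[0,0,-1],"turn":[0,0,0],"claw":1},{"slide":[0,0,-1],"turn":[0,0,0],"claw":1},{"slide":[0,0,-1],"turn":[0,0,0],"claw":1},{"slide":[0,0,-1],"turn":[0,0,0],"claw":1},{"slide":[0,0,-0.5],"turn":[0,0,0],"claw":1},{"slide":[0,0,0],"turn":[0,0,0],"claw":1}]' 
python3 - <<'E'
from h import *
cv2.imwrite('pics/w20.png',grab_frame('wrist'))
plan([400,181,170],[np.pi,0,1.57])
E
```

```text
clock: 40.72
tool_pos: [420.3, -192.9, 21.4]
eef_rot: [3.139, 0.0, 0.254]
force: [-2.3, -0.7, 6.5]
gripper_width: 43.2
clock: 41.72
tool_pos: [420.3, -192.3, 170.6]
eef_rot: [3.14, 0.0, 0.254]
force: [-0.0, -0.3, -4.6]
gripper_width: 42.7
tcp [ 419.9 -192.1  169.4] rpy [3.141e+00 1.000e-03 2.540e-01] t 41.8
slide(cur axes) [  2.99 -14.64  -0.03]
turn [-1.000e-02  2.000e-02 -1.508e+01] slide(final axes) [14.92 -0.81 -0.02]
```

View pics/w20.png

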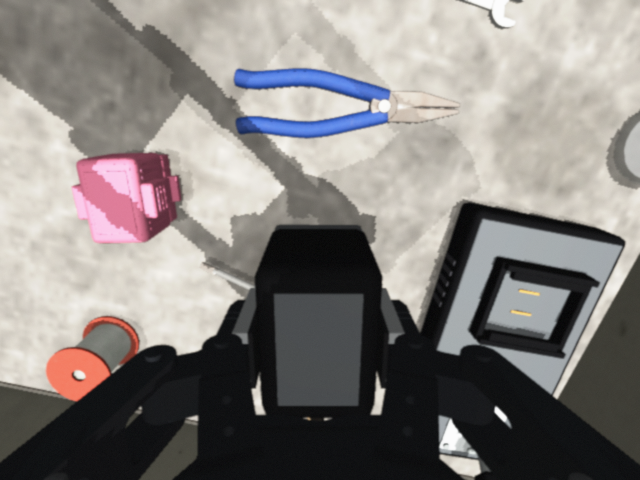

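```bash

python3 -m creep '[{"slide":[0.22,-0.97,0],"turn":[0,0,0],"claw":1},{"slide":[0.22,-0.97,0],"turn":[0,0,0],"claw":1},{"slide":[0.22,-0.97,0],"turn":[0,0,0],"claw":1},{"slide":[0.22,-0.97,0],"turn":[0,0,0],"claw":1},{"slide":[0.22,-0.97,0],"turn":[0,0,0],"claw":1},{"slide":[0.22,-0.97,0],"turn":[0,0,0],"claw":1},{"slide":[0.22,-0.97,0],"turn":[0,0,0],"claw":1},{"slide":[0.22,-0.97,0],"turn":[0,0,0],"claw":1},{"slide":[0.22,-0.97,0],"turn":[0,0,0],"claw":1},{"slide":[0.22,-0.97,0],"turn":[0,0,0],"claw":1},{"slide":[0.22,-0.97,0],"turn":[0,0,0],"claw":1},{"slide":[0.22,-0.97,0],"turn":[0,0,0],"claw":1},{"slide":[0.22,-0.97,0],"turn":[0,0,0],"claw":1},{"slide":[0.22,-0.97,0],"turn":[0,0,0],"claw":1},{"slide":[0.22,-0.97,0],"turn":[0,0,0],"claw":1},{"slide":[0,0,0],"turn":[0,0,0],"claw":1},{"slide":[0,0,0],"turn":[0,0,0],"claw":1}]' 
python3 - <<'E'
from h import *
cv2.imwrite('pics/w21.png',grab_frame('wrist'))
plan([410,181,24])
E
```

```text
clock: 43.9
tool_pos: [407.8, 180.2, 168.4]
eef_rot: [3.14, 0.003, 0.255]
force: [-0.3, -0.9, -3.7]
gripper_width: 43.0
tcp [408.  180.  168.6] rpy [3.14e+00 3.00e-03 2.54e-01] t 44.0
slide(cur axes) [ 0.1  -0.02  5.79]
```

View pics/w21.png

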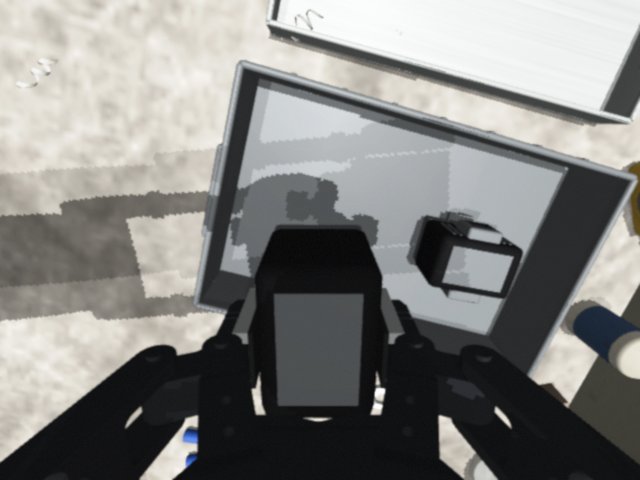

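```bash

python3 -m creep '[{"slide":[0,0,1],"turn":[0,0,0],"claw":1},{"slide":[0,0,1],"turn":[0,0,0],"claw":1},{"slide":[0,0,1],"turn":[0,0,0],"claw":1},{"slide":[0,0,1],"turn":[0,0,0],"claw":1},{"slide":[0,0,1],"turn":[0,0,0],"claw":1},{"slide":[0,0,0.5],"turn":[0,0,0],"claw":1},{"slide":[0,0,0.15],"turn":[0,0,0],"claw":1},{"slide":[0,0,0.1],"turn":[0,0,0],"claw":1},{"slide":[0,0,0],"turn":[0,0,0],"claw":1}]'
python3 -m creep '[{"slide":[0,0,0.08],"turn":[0,0,0],"claw":1},{"slide":[0,0,0],"turn":[0,0,0],"claw":1}]'
```

```text
clock: 45.08
tool_pos: [408.5, 180.6, 26.5]
eef_rot: [3.141, -0.0, 0.254]
force: [1.4, -0.4, -3.3]
gripper_width: 43.0
clock: 45.32
tool_pos: [408.7, 180.8, 25.4]
eef_rot: [3.141, -0.001, 0.255]
force: [-3.7, -0.7, 5.7]
gripper_width: 43.2
```

```bash

python3 -m creep '[{"slide":[0,0,-0.04],"turn":[0,0,0],"claw":0.3},{"slide":[0,0,0],"turn":[0,0,0],"claw":-0.3},{"slide":[0,0,0],"turn":[0,0,0],"claw":-1},{"slide":[0,0,0],"turn":[0,0,0],"claw":-1},{"slide":[0,0,0],"turn":[0,0,0],"claw":-1},{"slide":[0,0,-0.5],"turn":[0,0,0],"claw":-1},{"slide":[0,0,-1],"turn":[0,0,0],"claw":-1},{"slide":[0,0,-1],"turn":[0,0,0],"claw":-1},{"slide":[0,0,-1],"turn":[0,0,0],"claw":-1},{"slide":[0,0,-1],"turn":[0,0,0],"claw":-1},{"slide":[0,0,-1],"turn":[0,0,0],"claw":-1},{"slide":[0,0,-1],"turn":[0,0,0],"claw":-1},{"slide":[0,0,0],"turn":[0,0,0],"claw":-1}]'
python3 - <<'E'
from h import *
T=T_tool();np.save('Tw22.npy',T)
cv2.imwrite('pics/w22.png',grab_frame('wrist'))
for o in ['screwdriver','wrench','pliers']:
    for n in ['wrist']:print(o,[(round(d['p'],2),toW(d['point'],n,T).round().tolist()) for d in finder.tip_of(o,n)][:4])
plan([433,-1,190],[np.pi,0,1.55])
E
```

```text
clock: 46.95
tool_pos: [409.3, 181.0, 190.3]
eef_rot: [3.141, -0.004, 0.254]
force: [0.2, -0.1, -0.4]
gripper_width: 85.4
screwdriver [(0.61, [528.0, 179.0, 10.0])]
wrench [(0.86, [433.0, -3.0, -4.0])]
pliers []
tcp [407.8 180.5 185.9] rpy [3.141e+00 3.000e-03 2.540e-01] t 47.1
slide(cur axes) [-0.85  7.28 -0.16]
turn [ -0.02   0.04 -14.85] slide(final axes) [-7.24  1.16 -0.16]
```

View pics/w22.png

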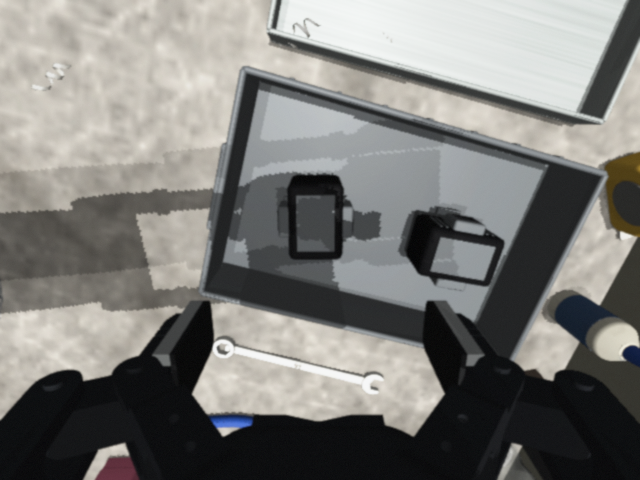

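```bash

python3 -c "
from h import *
T=np.load('Tw22.npy')
a=ray((225,348),4,'wrist',T);b=ray((373,383),4,'wrist',T);print(a,b,(a+b)/2,np.arctan2((b-a)[1],(b-a)[0]))"
python3 -m creep '[{"slide":[-0.11,0.91,0],"turn":[0,0,0],"claw":-1},{"slide":[-0.11,0.91,0],"turn":[0,0,0],"claw":-1},{"slide":[-0.11,0.91,0],"turn":[0,0,0],"claw":-1},{"slide":[-0.11,0.91,0],"turn":[0,0,0],"claw":-1},{"slide":[-0.11,0.91,0],"turn":[0,0,0],"claw":-1},{"slide":[-0.11,0.91,0],"turn":[0,0,0],"claw":-1},{"slide":[-0.11,0.91,0],"turn":[0,0,0],"claw":-1},{"slide":[-0.1,0.91,0],"turn":[0,0,0],"claw":-1}]'
python3 -m creep '[{"slide":[0,0,0],"turn":[0,0,-1],"claw":-1},{"slide":[0,0,0],"turn":[0,0,-1],"claw":-1},{"slide":[0,0,0],"turn":[0,0,-1],"claw":-1},{"slide":[0,0,0],"turn":[0,0,-1],"claw":-1},{"slide":[0,0,0],"turn":[0,0,-1],"claw":-1},{"slide":[0,0,0],"turn":[0,0,-1],"claw":-1},{"slide":[0,0,0],"turn":[0,0,-1],"claw":-1},{"slide":[0,0,0],"turn":[0,0,-1],"claw":-1},{"slide":[0,0,0],"turn":[0,0,-1],"claw":-1},{"slide":[0,0,0],"turn":[0,0,-1],"claw":-1},{"slide":[0,0,0],"turn":[0,0,-1],"claw":-1},{"slide":[0,0,0],"turn":[0,0,-1],"claw":-1},{"slide":[0,0,0],"turn":[0,0,-1],"claw":-1},{"slide":[0,0,0],"turn":[0,0,-1],"claw":-1},{"slide":[0,0,0],"turn":[0,0,-0.85],"claw":-1},{"slide":[0,0,0],"turn":[0,0,0],"claw":-1},{"slide":[0,0,0],"turn":[0,0,0],"claw":-1}]'
python3 - <<'E'
from h import *
T=T_tool();np.save('Tw23.npy',T);print(T[:3,3])
cv2.imwrite('pics/w23.png',grab_frame('wrist'))
E
```

```text
[353.69314087   1.19455085   4.        ] [522.70337102  -2.6715759    4.        ] [438.19825595  -0.73851253   4.        ] -0.022871116233665945
clock: 48.15
tool_pos: [432.5, -1.6, 186.0]
eef_rot: [-3.142, 0.003, 0.254]
force: [0.6, 0.0, 0.7]
gripper_width: 85.4
clock: 50.28
tool_pos: [432.7, -0.9, 186.7]
eef_rot: [-3.139, 0.001, 1.549]
force: [-0.0, 0.6, -0.6]
gripper_width: 85.9
[432.74967038  -0.92856831 186.66262379]
```

View pics/w23.png

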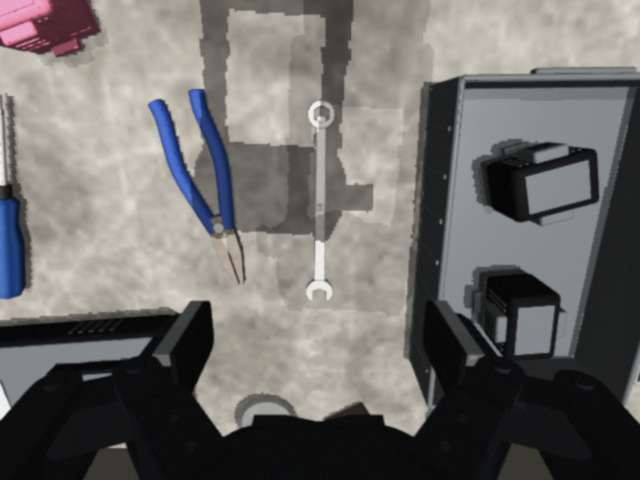

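```bash

python3 -m creep '[{"slide":[0.05,0.15,1],"turn":[0,0,0],"claw":0.2},{"slide":[0,0,1],"turn":[0,0,0],"claw":0.2},{"slide":[0,0,1],"turn":[0,0,0],"claw":0.2},{"slide":[0,0,1],"turn":[0,0,0],"claw":0.2},{"slide":[0,0,1],"turn":[0,0,0],"claw":0.2},{"slide":[0,0,1],"turn":[0,0,0],"claw":0.2},{"slide":[0,0,0.7],"turn":[0,0,0],"claw":0.2},{"slide":[0,0,0],"turn":[0,0,0],"claw":0.2},{"slide":[0,0,0],"turn":[0,0,0],"claw":0.2}]'
python3 - <<'E'
from h import *
T=T_tool();np.save('Tw24.npy',T);print(T[:3,3])
cv2.imwrite('pics/w24.png',grab_frame('wrist'))
E
```

```text
clock: 51.45
tool_pos: [437.2, 0.0, 20.8]
eef_rot: [3.141, 0.001, 1.55]
force: [0.6, -0.5, 0.1]
gripper_width: 34.0
[4.37185873e+02 4.09445597e-02 2.08172148e+01]
```

View pics/w24.png

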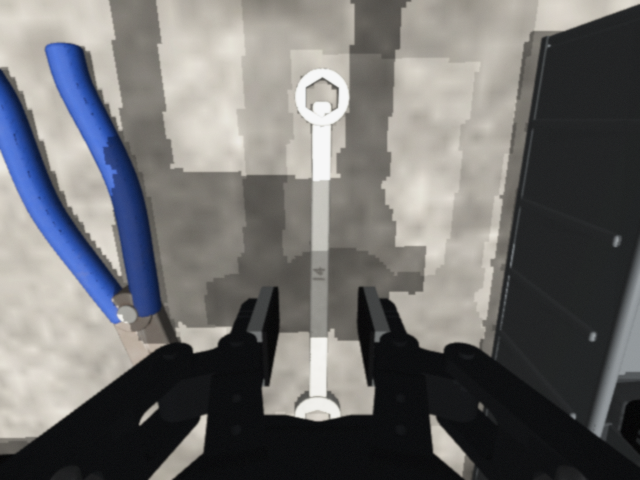

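```bash

python3 -m creep '[{"slide":[0.02,0,0.5],"turn":[0,0,0],"claw":0.4},{"slide":[0,0,0.4],"turn":[0,0,0],"claw":0.4},{"slide":[0,0,0.1],"turn":[0,0,0],"claw":0.4},{"slide":[0,0,0],"turn":[0,0,0],"claw":0.4},{"slide":[0,0,0],"turn":[0,0,0],"claw":0.4}]'
python3 -m creep '[{"slide":[0,0,0.06],"turn":[0,0,0],"claw":0.4},{"slide":[0,0,0],"turn":[0,0,0],"claw":0.4}]'
```

```text
clock: 52.12
tool_pos: [436.8, 0.5, -4.9]
eef_rot: [-3.141, 0.001, 1.55]
force: [-0.2, -0.3, 0.0]
gripper_width: 25.7
clock: 52.38
tool_pos: [436.6, 0.6, -6.6]
eef_rot: [-3.141, 0.001, 1.55]
force: [-0.1, 0.1, 0.9]
gripper_width: 25.6
```

```bash

python3 -m creep '[{"slide":[0,0,0],"turn":[0,0,0],"claw":0.7},{"slide":[0,0,0],"turn":[0,0,0],"claw":1},{"slide":[0,0,0],"turn":[0,0,0],"claw":1},{"slide":[0,0,0],"turn":[0,0,0],"claw":1}]' 60
python3 -m creep '[{"slide":[0,0,-0.5],"turn":[0,0,0],"claw":1},{"slide":[0,0,-1],"turn":[0,0,0],"claw":1},{"slide":[0,0,-1],"turn":[0,0,0],"claw":1},{"slide":[0,0,-1],"turn":[0,0,0],"claw":1},{"slide":[0,0,-1],"turn":[0,0,0],"claw":1},{"slide":[0,0,-1],"turn":[0,0,0],"claw":1},{"slide":[0,0,0],"turn":[0,0,0],"claw":1}]' 
python3 - <<'E'
from h import *
T=T_tool()
cv2.imwrite('pics/w25.png',grab_frame('wrist'))
plan([470,350,130])
E
```

```text
clock: 52.88
tool_pos: [436.7, 0.6, -6.4]
eef_rot: [-3.141, 0.001, 1.55]
force: [-1.0, 0.9, 3.1]
gripper_width: 6.5
clock: 53.75
tool_pos: [437.9, 0.6, 133.3]
eef_rot: [3.138, 0.001, 1.55]
force: [0.3, -0.8, -1.4]
gripper_width: 6.9
tcp [437.1   0.6 131.5] rpy [3.141e+00 1.000e-03 1.550e+00] t 53.8
slide(cur axes) [14.    1.03  0.05]
```

View pics/w25.png

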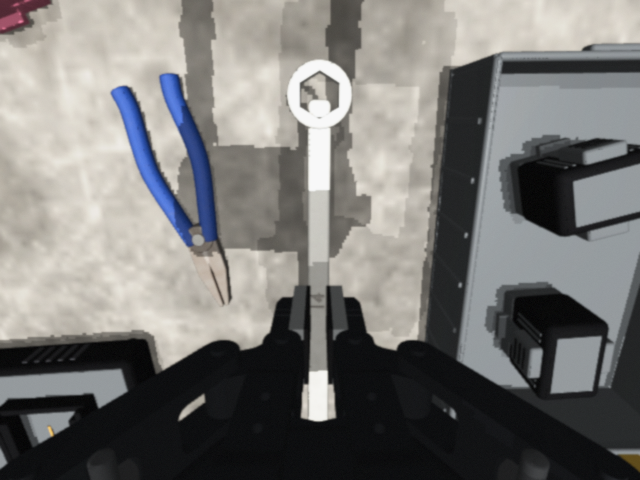

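```bash

python3 -m creep '[{"slide":[1,0.07,0],"turn":[0,0,0],"claw":1},{"slide":[1,0.07,0],"turn":[0,0,0],"claw":1},{"slide":[1,0.07,0],"turn":[0,0,0],"claw":1},{"slide":[1,0.07,0],"turn":[0,0,0],"claw":1},{"slide":[1,0.07,0],"turn":[0,0,0],"claw":1},{"slide":[1,0.07,0],"turn":[0,0,0],"claw":1},{"slide":[1,0.07,0],"turn":[0,0,0],"claw":1},{"slide":[1,0.07,0],"turn":[0,0,0],"claw":1},{"slide":[1,0.07,0],"turn":[0,0,0],"claw":1},{"slide":[1,0.07,0],"turn":[0,0,0],"claw":1},{"slide":[1,0.07,0],"turn":[0,0,0],"claw":1},{"slide":[1,0.07,0],"turn":[0,0,0],"claw":1},{"slide":[1,0.07,0],"turn":[0,0,0],"claw":1},{"slide":[0.8,0.1,0],"turn":[0,0,0],"claw":1},{"slide":[0,0,0],"turn":[0,0,0],"claw":1},{"slide":[0,0,0],"turn":[0,0,0],"claw":1}]' 
python3 - <<'E'
from h import *
T=T_tool();print(T[:3,3])
g=grab_frame('wrist')
q=proj([(x,y,35) for x,y in((332,303),(608,303),(608,481),(332,481))],'wrist',T).round().astype(int);print(q.tolist())
cv2.polylines(g,[q],True,(0,0,255),1)
cv2.imwrite('pics/w26.png',g)
E
```

```text
clock: 55.8
tool_pos: [468.6, 344.3, 129.2]
eef_rot: [-3.139, 0.003, 1.55]
force: [-0.2, 0.2, -1.1]
gripper_width: 6.6
[468.58359001 344.28357964 129.23401525]
[[246, 16], [272, 395], [489, 391], [545, 9]]
```

View pics/w26.png

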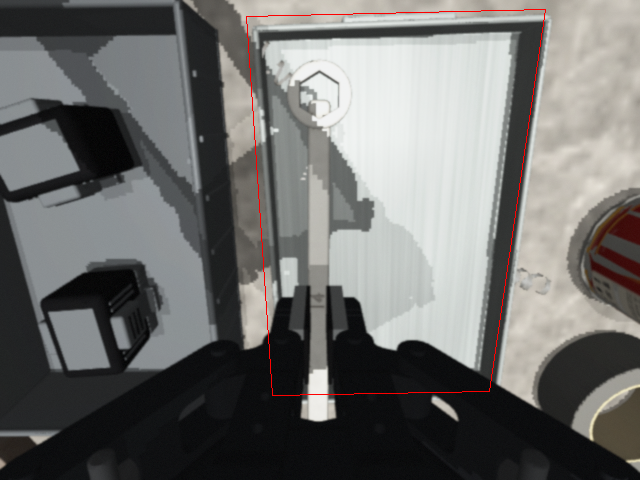

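```bash

python3 -m creep '[{"slide":[0.24,0.2,1],"turn":[0,0,0],"claw":1},{"slide":[0,0,1],"turn":[0,0,0],"claw":1},{"slide":[0,0,1],"turn":[0,0,0],"claw":1},{"slide":[0,0,1],"turn":[0,0,0],"claw":1},{"slide":[0,0,0.9],"turn":[0,0,0],"claw":1},{"slide":[0,0,0.3],"turn":[0,0,0],"claw":1},{"slide":[0,0,0],"turn":[0,0,0],"claw":1}]'
python3 -m creep '[{"slide":[0,0,0.05],"turn":[0,0,0],"claw":1},{"slide":[0,0,0],"turn":[0,0,0],"claw":1}]'
```

```text
clock: 56.72
tool_pos: [473.9, 350.3, 0.4]
eef_rot: [-3.14, 0.001, 1.55]
force: [0.0, -0.5, -1.0]
gripper_width: 6.5
clock: 56.98
tool_pos: [474.5, 351.2, 0.3]
eef_rot: [3.141, -0.0, 1.55]
force: [-0.5, 0.4, -1.4]
gripper_width: 6.6
```

```bash

python3 -m creep '[{"slide":[0,0,0.1],"turn":[0,0,0],"claw":1},{"slide":[0,0,0],"turn":[0,0,0],"claw":1}]'
python3 -m creep '[{"slide":[0,0,0],"turn":[0,0,0],"claw":0.7},{"slide":[0,0,0],"turn":[0,0,0],"claw":0.5},{"slide":[0,0,0],"turn":[0,0,0],"claw":0.5},{"slide":[0,0,-0.5],"turn":[0,0,0],"claw":0.5},{"slide":[0,0,-1],"turn":[0,0,0],"claw":0.5},{"slide":[0,0,-1],"turn":[0,0,0],"claw":0.5},{"slide":[0,0,-1],"turn":[0,0,0],"claw":0.5},{"slide":[0,0,-1],"turn":[0,0,0],"claw":0},{"slide":[0,0,-1],"turn":[0,0,0],"claw":-1},{"slide":[0,0,-1],"turn":[0,0,0],"claw":-1},{"slide":[0,0,-1],"turn":[0,0,0],"claw":-1},{"slide":[0,0,0],"turn":[0,0,0],"claw":-1}]'
python3 - <<'E'
from h import *
T=T_tool()
cv2.imwrite('pics/w27.png',grab_frame('wrist'));g=grab_frame('top');cv2.imwrite('pics/top3.png',g)
for o in ['screwdriver','pliers']:
    for n in ['top']:print(o,[(round(d['p'],2),toW(d['point'],n,T).round().tolist()) for d in finder.tip_of(o,n)][:4])
cv2.imwrite('pics/top3c.png',cv2.resize(g[200:380,270:510],(800,600),interpolation=cv2.INTER_CUBIC))
E
```

```text
clock: 57.22
tool_pos: [474.0, 350.9, -3.3]
eef_rot: [-3.141, 0.001, 1.55]
force: [0.8, -1.0, -0.9]
gripper_width: 6.6
clock: 58.72
tool_pos: [475.2, 351.7, 187.9]
eef_rot: [3.138, -0.002, 1.55]
force: [0.2, 0.2, -0.3]
gripper_width: 85.2
screwdriver [(0.84, [400.0, -397.0, 3.0])]
pliers [(0.69, [419.0, -103.0, -0.0])]
```

View pics/w27.png

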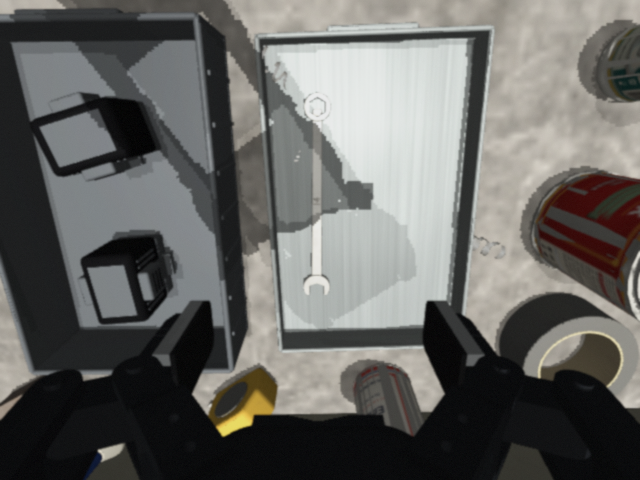

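View pics/top3c.png

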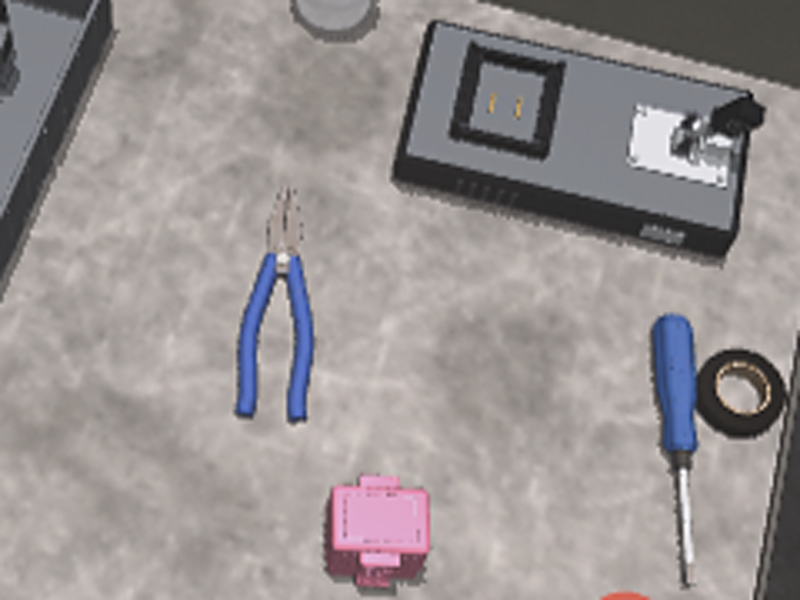

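The wrench lies in the tray (image 316,200) and both packs stand in the box. The screwdriver has been knocked aside and now lies beside the tape (crop 675,400). Pliers next.

```bash
python3 -c "
from h import *
plan([445,-96,188],[np.pi,0,1.81])
g=lambda p,z:ray(np.array(p)/(10/3)+[270,200],z,'top').round(1)
print('jaw',g((287,188),7),'ends',g((247,412),7),g((296,417),7),'joint',g((283,262),12))
print('sd end',g((672,318),13),'ferrule',g((682,452),13),'tip',g((687,583),5))"
```

```text
tcp [473.7 350.7 182.7] rpy [-3.139e+00  2.000e-03  1.550e+00] t 58.9
slide(cur axes) [-17.89  -0.78  -0.17]
turn [-0.04  0.02 -2.98] slide(final axes) [-17.09  -5.35  -0.21]
jaw [506.3 -82.2   7. ] ends [ 328.  -106.9    7. ] [ 335.6 -140.4    7. ] joint [444.4 -97.5  12. ]
sd end [ 491.9 -373.9   13. ] ferrule [ 395.  -398.7   13. ] tip [ 309.4 -419.8    5. ]
```

```bash

python3 -m creep '[{"slide":[-0.99,-0.04,0],"turn":[0,0,0],"claw":-1},{"slide":[-0.99,-0.04,0],"turn":[0,0,0],"claw":-1},{"slide":[-0.99,-0.04,0],"turn":[0,0,0],"claw":-1},{"slide":[-0.99,-0.04,0],"turn":[0,0,0],"claw":-1},{"slide":[-0.99,-0.04,0],"turn":[0,0,0],"claw":-1},{"slide":[-0.99,-0.04,0],"turn":[0,0,0],"claw":-1},{"slide":[-0.99,-0.04,0],"turn":[0,0,0],"claw":-1},{"slide":[-0.99,-0.04,0],"turn":[0,0,0],"claw":-1},{"slide":[-0.99,-0.04,0],"turn":[0,0,0],"claw":-1},{"slide":[-0.99,-0.04,0],"turn":[0,0,0],"claw":-1},{"slide":[-0.99,-0.04,0],"turn":[0,0,0],"claw":-1},{"slide":[-0.99,-0.04,0],"turn":[0,0,0],"claw":-1},{"slide":[-0.99,-0.04,0],"turn":[0,0,0],"claw":-1},{"slide":[-0.99,-0.04,0],"turn":[0,0,0],"claw":-1},{"slide":[-0.99,-0.04,0],"turn":[0,0,0],"claw":-1},{"slide":[-0.99,-0.04,0],"turn":[0,0,0],"claw":-1},{"slide":[-0.99,-0.04,0],"turn":[0,0,0],"claw":-1},{"slide":[-0.99,-0.04,0],"turn":[0,0,0],"claw":-1}]'
python3 -m creep '[{"slide":[0,0,0],"turn":[0,0,-1],"claw":-1},{"slide":[0,0,0],"turn":[0,0,-1],"claw":-1},{"slide":[0,0,0],"turn":[0,0,-1],"claw":-1},{"slide":[0,0,0],"turn":[0,0,0],"claw":-1},{"slide":[0,0,0],"turn":[0,0,0],"claw":-1}]'
python3 - <<'E'
from h import *
T=T_tool();np.save('Tw28.npy',T);print(T[:3,3])
cv2.imwrite('pics/w28.png',grab_frame('wrist'))
for o in ['screwdriver','pliers']:
    for n in ['wrist']:print(o,[(round(d['p'],2),toW(d['point'],n,T).round().tolist()) for d in finder.tip_of(o,n)][:4])
E
```

```text
clock: 61.18
tool_pos: [446.5, -94.7, 183.2]
eef_rot: [-3.138, 0.0, 1.55]
force: [0.2, -0.5, 0.1]
gripper_width: 85.4
clock: 61.8
tool_pos: [446.8, -93.9, 183.9]
eef_rot: [-3.139, 0.0, 1.81]
force: [0.3, -0.1, 0.8]
gripper_width: 85.0
[446.8174627  -93.90656153 183.92917848]
screwdriver []
pliers [(0.86, [424.0, -101.0, 6.0])]
```

View pics/w28.png

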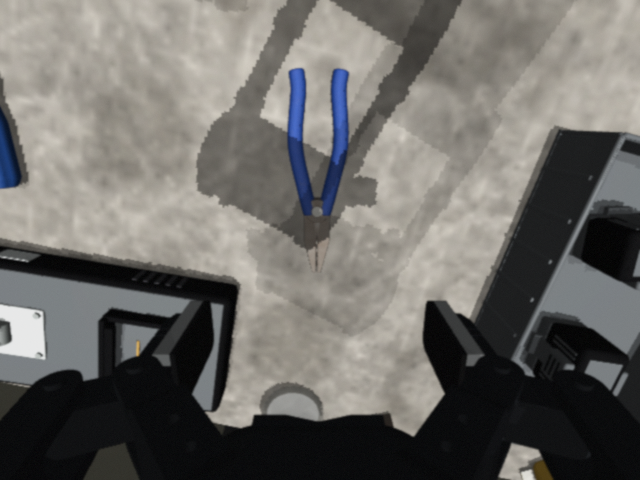

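```bash
python3 -c "
from h import *
T=np.load('Tw28.npy');p=ray((317.5,212),12,'wrist',T);a=ray((316,271),8,'wrist',T);b=ray((319,70),8,'wrist',T);print(p,a,b)
d=(a-b)/np.linalg.norm(a-b);print((a+b)/2+29*d)
for q in (p,(a+b)/2+29*d): print((T[:3,:3].T@(q-T[:3,3]))/25)"
```

```text
[451.10714143 -94.14221811  12.        ] [510.12111683 -81.19489207   8.        ] [ 334.21530368 -121.51100197    8.        ]
[450.4352949  -94.87437266   8.        ]
[-0.04933306  0.18014895  6.8767777 ]
[-0.07138926  0.14745635  7.03685456]
```

```bash

python3 -m creep '[{"slide":[-0.05,0.16,1],"turn":[0,0,0],"claw":-0.1},{"slide":[0,0,1],"turn":[0,0,0],"claw":-0.1},{"slide":[0,0,1],"turn":[0,0,0],"claw":-0.1},{"slide":[0,0,1],"turn":[0,0,0],"claw":-0.1},{"slide":[0,0,1],"turn":[0,0,0],"claw":-0.1},{"slide":[0,0,1],"turn":[0,0,0],"claw":-0.1},{"slide":[0,0,0.5],"turn":[0,0,0],"claw":-0.1},{"slide":[0,0,0],"turn":[0,0,0],"claw":-0.1},{"slide":[0,0,0],"turn":[0,0,0],"claw":-0.1}]'
python3 - <<'E'
from h import *
T=T_tool();print(T[:3,3])
cv2.imwrite('pics/w29.png',grab_frame('wrist'))
E
```

```text
clock: 63.08
tool_pos: [451.8, -94.6, 23.3]
eef_rot: [3.141, 0.002, 1.812]
force: [-0.7, -0.1, -0.7]
gripper_width: 46.9
[451.78989872 -94.59380281  23.33062651]
```

View pics/w29.png

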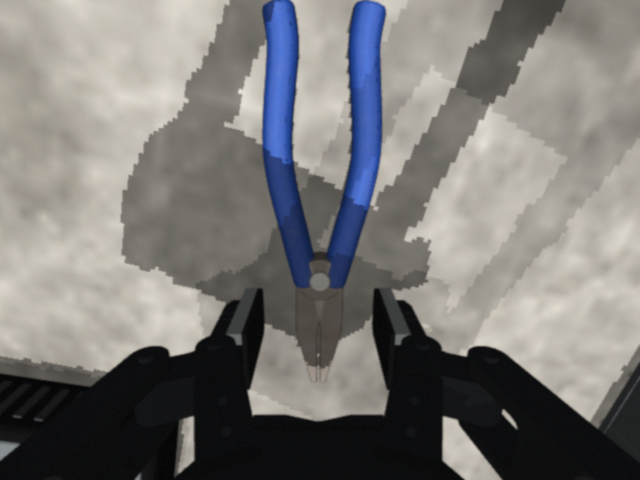

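```bash

python3 -m creep '[{"slide":[0,0,0.6],"turn":[0,0,0],"claw":0},{"slide":[0,0,0.45],"turn":[0,0,0],"claw":0},{"slide":[0,0,0.1],"turn":[0,0,0],"claw":0},{"slide":[0,0,0],"turn":[0,0,0],"claw":0.3},{"slide":[0,0,0],"turn":[0,0,0],"claw":1},{"slide":[0,0,0],"turn":[0,0,0],"claw":1},{"slide":[0,0,0],"turn":[0,0,0],"claw":1},{"slide":[0,0,0],"turn":[0,0,0],"claw":1}]' 70
python3 -m creep '[{"slide":[0,0,-0.5],"turn":[0,0,0],"claw":1},{"slide":[0,0,-1],"turn":[0,0,0],"claw":1},{"slide":[0,0,-1],"turn":[0,0,0],"claw":1},{"slide":[0,0,-1],"turn":[0,0,0],"claw":1},{"slide":[0,0,-1],"turn":[0,0,0],"claw":1},{"slide":[0,0,-1],"turn":[0,0,0],"claw":1},{"slide":[0,0,-0.5],"turn":[0,0,0],"claw":1},{"slide":[0,0,0],"turn":[0,0,0],"claw":1}]' 
python3 - <<'E'
from h import *
T=T_tool()
cv2.imwrite('pics/w30.png',grab_frame('wrist'))
plan([490,445,145],[np.pi,0,1.55])
E
```

```text
clock: 64.12
tool_pos: [451.1, -94.4, -6.5]
eef_rot: [-3.14, 0.001, 1.812]
force: [-0.5, -0.5, -1.8]
gripper_width: 26.9
clock: 65.12
tool_pos: [451.7, -94.4, 144.6]
eef_rot: [3.141, 0.002, 1.812]
force: [-0.8, -0.3, -2.7]
gripper_width: 27.1
tcp [451.3 -94.3 143.3] rpy [-3.141e+00  1.000e-03  1.812e+00] t 65.2
slide(cur axes) [20.58  6.66 -0.09]
turn [-0.01  0.01  3.  ] slide(final axes) [21.6   1.1  -0.07]
```

View pics/w30.png

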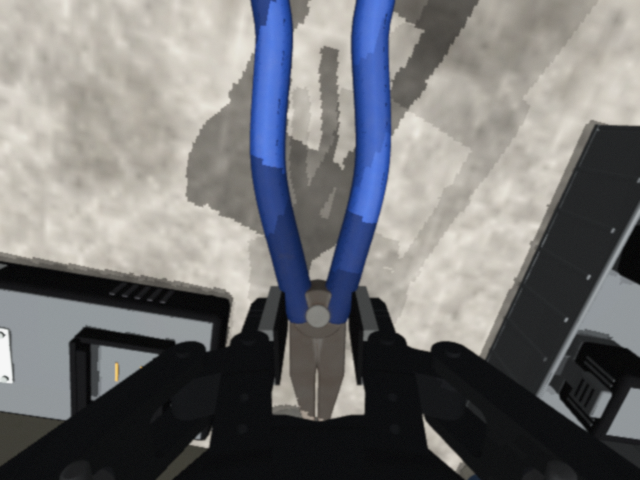

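```bash

python3 -m creep '[{"slide":[0,0,0],"turn":[0,0,1],"claw":1},{"slide":[0,0,0],"turn":[0,0,1],"claw":1},{"slide":[0,0,0],"turn":[0,0,1],"claw":1},{"slide":[0.97,0.07,0],"turn":[0,0,0],"claw":1},{"slide":[0.97,0.07,0],"turn":[0,0,0],"claw":1},{"slide":[0.97,0.07,0],"turn":[0,0,0],"claw":1},{"slide":[0.97,0.07,0],"turn":[0,0,0],"claw":1},{"slide":[0.97,0.07,0],"turn":[0,0,0],"claw":1},{"slide":[0.97,0.07,0],"turn":[0,0,0],"claw":1},{"slide":[0.97,0.07,0],"turn":[0,0,0],"claw":1},{"slide":[0.97,0.07,0],"turn":[0,0,0],"claw":1},{"slide":[0.97,0.07,0],"turn":[0,0,0],"claw":1},{"slide":[0.97,0.07,0],"turn":[0,0,0],"claw":1},{"slide":[0.97,0.07,0],"turn":[0,0,0],"claw":1}]'
python3 -m creep '[{"slide":[0.97,0.07,0],"turn":[0,0,0],"claw":1},{"slide":[0.97,0.07,0],"turn":[0,0,0],"claw":1},{"slide":[0.97,0.07,0],"turn":[0,0,0],"claw":1},{"slide":[0.97,0.07,0],"turn":[0,0,0],"claw":1},{"slide":[0.97,0.07,0],"turn":[0,0,0],"claw":1},{"slide":[0.97,0.07,0],"turn":[0,0,0],"claw":1},{"slide":[0.97,0.07,0],"turn":[0,0,0],"claw":1},{"slide":[0.97,0.07,0],"turn":[0,0,0],"claw":1},{"slide":[0.97,0.07,0],"turn":[0,0,0],"claw":1},{"slide":[0.97,0.07,0],"turn":[0,0,0],"claw":1},{"slide":[0.97,0.07,0],"turn":[0,0,0],"claw":1},{"slide":[0,0,0],"turn":[0,0,0],"claw":1},{"slide":[0,0,0],"turn":[0,0,0],"claw":1}]'
python3 - <<'E'
from h import *
T=T_tool()
cv2.imwrite('pics/w31.png',grab_frame('wrist'))
plan([502,440,-3],[np.pi,0,1.55])
E
```

```text
clock: 66.92
tool_pos: [475.3, 172.6, 141.3]
eef_rot: [-3.138, 0.002, 1.55]
force: [0.2, 0.1, -1.7]
gripper_width: 26.8
clock: 68.55
tool_pos: [500.3, 437.6, 141.3]
eef_rot: [-3.139, 0.003, 1.55]
force: [-0.1, -0.0, -2.3]
gripper_width: 27.2
tcp [500.5 437.4 141.8] rpy [-3.139e+00  2.000e-03  1.550e+00] t 68.6
slide(cur axes) [0.12 0.07 5.79]
turn [-0.02  0.03 -0.  ] slide(final axes) [0.1  0.06 5.79]
```

View pics/w31.png

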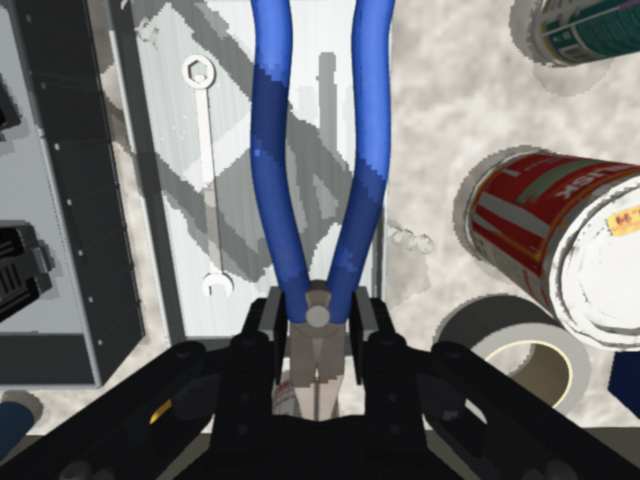

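```bash

python3 -m creep '[{"slide":[0.08,0,1],"turn":[0,0,0],"claw":1},{"slide":[0,0,1],"turn":[0,0,0],"claw":1},{"slide":[0,0,1],"turn":[0,0,0],"claw":1},{"slide":[0,0,1],"turn":[0,0,0],"claw":1},{"slide":[0,0,1],"turn":[0,0,0],"claw":1},{"slide":[0,0,0.5],"turn":[0,0,0],"claw":1},{"slide":[0,0,0.15],"turn":[0,0,0],"claw":1},{"slide":[0,0,0.08],"turn":[0,0,0],"claw":1},{"slide":[0,0,0],"turn":[0,0,0],"claw":1}]'
python3 -m creep '[{"slide":[0,0,0.08],"turn":[0,0,0],"claw":1},{"slide":[0,0,0],"turn":[0,0,0],"claw":1}]'
```

```text
clock: 69.72
tool_pos: [501.0, 440.5, 0.8]
eef_rot: [3.141, -0.0, 1.55]
force: [0.8, -0.9, -2.5]
gripper_width: 26.8
clock: 69.97
tool_pos: [500.7, 440.3, -2.1]
eef_rot: [-3.141, 0.001, 1.55]
force: [0.8, -0.0, -1.2]
gripper_width: 26.8
```

```bash

python3 -m creep '[{"slide":[0,0,0.04],"turn":[0,0,0],"claw":0.2},{"slide":[0,0,0],"turn":[0,0,0],"claw":0.05},{"slide":[0,0,0],"turn":[0,0,0],"claw":0.05},{"slide":[0,0,-0.5],"turn":[0,0,0],"claw":0.05},{"slide":[0,0,-1],"turn":[0,0,0],"claw":0.05},{"slide":[0,0,-1],"turn":[0,0,0],"claw":0.05},{"slide":[0,0,-1],"turn":[0,0,0],"claw":-0.5},{"slide":[0,0,-1],"turn":[0,0,0],"claw":-1},{"slide":[0,0,-1],"turn":[0,0,0],"claw":-1},{"slide":[0,0,-1],"turn":[0,0,0],"claw":-1},{"slide":[0,0,-1],"turn":[0,0,0],"claw":-1},{"slide":[0,0,0],"turn":[0,0,0],"claw":-1}]'
python3 - <<'E'
from h import *
T=T_tool()
cv2.imwrite('pics/w32.png',grab_frame('wrist'));g=grab_frame('top');cv2.imwrite('pics/top4.png',g)
for o in ['screwdriver','electrical_tape']:
    for n in ['top']:print(o,[(round(d['p'],2),toW(d['point'],n,T).round().tolist()) for d in finder.tip_of(o,n)][:4])
cv2.imwrite('pics/top4c.png',cv2.resize(g[240:400,370:520],(563,600),interpolation=cv2.INTER_CUBIC))
E
```

```text
clock: 71.47
tool_pos: [501.6, 441.1, 188.2]
eef_rot: [3.138, -0.003, 1.55]
force: [0.1, 0.2, 1.2]
gripper_width: 85.5
screwdriver [(0.82, [401.0, -398.0, 1.0])]
electrical_tape [(0.74, [451.0, -426.0, 1.0]), (0.57, [527.0, 183.0, 3.0])]
```

View pics/w32.png

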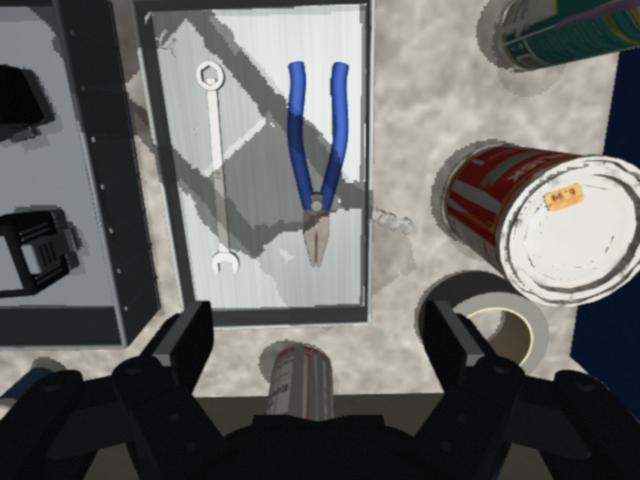

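View pics/top4c.png

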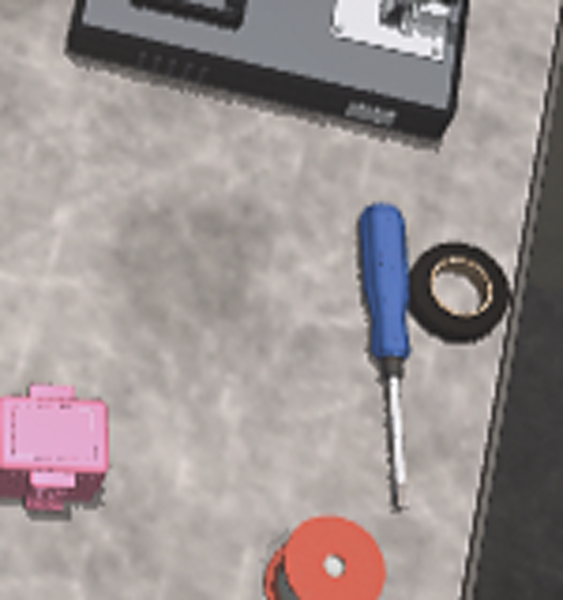

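```bash

python3 -m creep '[{"slide":[-0.99,-0.1,0],"turn":[0,0,0],"claw":-1},{"slide":[-0.99,-0.1,0],"turn":[0,0,0],"claw":-1},{"slide":[-0.99,-0.1,0],"turn":[0,0,0],"claw":-1},{"slide":[-0.99,-0.1,0],"turn":[0,0,0],"claw":-1},{"slide":[-0.99,-0.1,0],"turn":[0,0,0],"claw":-1},{"slide":[-0.99,-0.1,0],"turn":[0,0,0],"claw":-1},{"slide":[-0.99,-0.1,0],"turn":[0,0,0],"claw":-1},{"slide":[-0.99,-0.1,0],"turn":[0,0,0],"claw":-1},{"slide":[-0.99,-0.1,0],"turn":[0,0,0],"claw":-1},{"slide":[-0.99,-0.1,0],"turn":[0,0,0],"claw":-1},{"slide":[-0.99,-0.1,0],"turn":[0,0,0],"claw":-1},{"slide":[-0.99,-0.1,0],"turn":[0,0,0],"claw":-1},{"slide":[-0.99,-0.1,0],"turn":[0,0,0],"claw":-1},{"slide":[-0.99,-0.1,0],"turn":[0,0,0],"claw":-1},{"slide":[-0.99,-0.1,0],"turn":[0,0,0],"claw":-1},{"slide":[-0.99,-0.1,0],"turn":[0,0,0],"claw":-1},{"slide":[-0.99,-0.1,0],"turn":[0,0,0],"claw":-1}]'
python3 -m creep '[{"slide":[0,0,0],"turn":[0,0,1],"claw":-1},{"slide":[0,0,0],"turn":[0,0,1],"claw":-1},{"slide":[0,0,0],"turn":[0,0,1],"claw":-1},{"slide":[0,0,0],"turn":[0,0,1],"claw":-1},{"slide":[0,0,0],"turn":[0,0,1],"claw":-1},{"slide":[0,0,0],"turn":[0,0,1],"claw":-1},{"slide":[0,0,0],"turn":[0,0,1],"claw":-1},{"slide":[0,0,0],"turn":[0,0,1],"claw":-1},{"slide":[0,0,0],"turn":[0,0,1],"claw":-1},{"slide":[0,0,0],"turn":[0,0,1],"claw":-1},{"slide":[0,0,0],"turn":[0,0,1],"claw":-1},{"slide":[0,0,0],"turn":[0,0,1],"claw":-1},{"slide":[0,0,0],"turn":[0,0,1],"claw":-1},{"slide":[0,0,0],"turn":[0,0,1],"claw":-1},{"slide":[0,0,0],"turn":[0,0,1],"claw":-1},{"slide":[0,0,0],"turn":[0,0,1],"claw":-1},{"slide":[0,0,0],"turn":[0,0,1],"claw":-1}]'
python3 -m creep '[{"slide":[0,0,0],"turn":[0,0,1],"claw":-1},{"slide":[0,0,0],"turn":[0,0,1],"claw":-1},{"slide":[0,0,0],"turn":[0,0,1],"claw":-1},{"slide":[0,0,0],"turn":[0,0,1],"claw":-1},{"slide":[0,0,0],"turn":[0,0,1],"claw":-1},{"slide":[0,0,0],"turn":[0,0,1],"claw":-1},{"slide":[0,0,0],"turn":[0,0,1],"claw":-1},{"slide":[0,0,0],"turn":[0,0,1],"claw":-1},{"slide":[0,0,0],"turn":[0,0,1],"claw":-1},{"slide":[0,0,0],"turn":[0,0,1],"claw":-1},{"slide":[0,0,0],"turn":[0,0,1],"claw":-1},{"slide":[0,0,0],"turn":[0,0,1],"claw":-1},{"slide":[0,0,0],"turn":[0,0,1],"claw":-1},{"slide":[0,0,0],"turn":[0,0,1],"claw":-1},{"slide":[0,0,0],"turn":[0,0,1],"claw":-1},{"slide":[0,0,0],"turn":[0,0,1],"claw":-1}]'
python3 -c "
from h import *
plan([398,-399,188],[np.pi,0,-1.325]);print(readout.get_state()['joint_pos'])"
```

```text
clock: 73.8
tool_pos: [448.9, 19.8, 183.1]
eef_rot: [-3.138, 0.001, 1.55]
force: [0.4, 0.3, 0.6]
gripper_width: 85.6
clock: 75.92
tool_pos: [449.1, 20.6, 183.1]
eef_rot: [3.141, 0.003, 0.064]
force: [-0.4, 0.2, 0.3]
gripper_width: 85.5
clock: 77.92
tool_pos: [449.1, 20.6, 183.1]
eef_rot: [3.138, -0.0, -1.332]
force: [-0.1, -0.9, 0.0]
gripper_width: 85.2
tcp [449.1  20.6 183.1] rpy [ 3.138 -0.    -1.332] t 77.9
slide(cur axes) [15.83  5.95 -0.18]
turn [ 0.04 -0.   -0.08] slide(final axes) [15.78  6.06 -0.2 ]
[-2.91754279e-02 -3.19315983e-01  1.67894801e+00 -1.00364642e-03
  1.78528148e+00  1.30296736e+00]
```

```bash

python3 -m creep '[{"slide":[0.99,0.37,0],"turn":[0,0,0],"claw":-1},{"slide":[0.99,0.37,0],"turn":[0,0,0],"claw":-1},{"slide":[0.99,0.37,0],"turn":[0,0,0],"claw":-1},{"slide":[0.99,0.37,0],"turn":[0,0,0],"claw":-1},{"slide":[0.99,0.37,0],"turn":[0,0,0],"claw":-1},{"slide":[0.99,0.37,0],"turn":[0,0,0],"claw":-1},{"slide":[0.99,0.37,0],"turn":[0,0,0],"claw":-1},{"slide":[0.99,0.37,0],"turn":[0,0,0],"claw":-1},{"slide":[0.99,0.37,0],"turn":[0,0,0],"claw":-1},{"slide":[0.99,0.37,0],"turn":[0,0,0],"claw":-1},{"slide":[0.99,0.37,0],"turn":[0,0,0],"claw":-1},{"slide":[0.99,0.37,0],"turn":[0,0,0],"claw":-1},{"slide":[0.99,0.37,0],"turn":[0,0,0],"claw":-1},{"slide":[0.99,0.37,0],"turn":[0,0,0],"claw":-1},{"slide":[0.99,0.37,0],"turn":[0,0,0],"claw":-1},{"slide":[0.98,0.4,0],"turn":[0,0,0],"claw":-1},{"slide":[0,0,0],"turn":[0,0,0],"claw":-1},{"slide":[0,0,0],"turn":[0,0,0],"claw":-1}]'
python3 - <<'E'
from h import *
T=T_tool();np.save('Tw33.npy',T);print(T[:3,3],readout.get_state()['eef_rot'])
cv2.imwrite('pics/w33.png',grab_frame('wrist'))
for o in ['screwdriver','electrical_tape']:
    for n in ['wrist']:print(o,[(round(d['p'],2),toW(d['point'],n,T).round().tolist()) for d in finder.tip_of(o,n)][:4])
E
```

```text
clock: 80.18
tool_pos: [399.6, -398.6, 184.0]
eef_rot: [3.14, 0.001, -1.329]
force: [0.3, -0.7, -0.8]
gripper_width: 85.6
[ 399.6260972  -398.55048003  183.99609161] [ 3.13983381e+00  1.17562485e-03 -1.32942491e+00]
screwdriver [(0.63, [407.0, -393.0, -0.0])]
electrical_tape [(0.62, [453.0, -426.0, -0.0])]
```

View pics/w33.png

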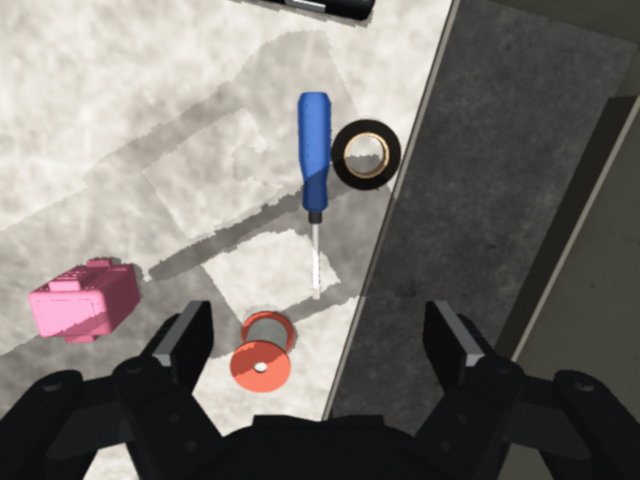

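```bash
python3 -c "
from h import *
T=np.load('Tw33.npy')
p=ray((314.5,201),13,'wrist',T);a=ray((314,95),13,'wrist',T);b=ray((315.5,215),13,'wrist',T);print(p,a,b,np.arctan2(*(a-b)[[1,0]]))
print((T[:3,:3].T@(p-T[:3,3]))/25,readout.get_state()['clock'])
c=ray((366,190),10,'wrist',T);print('tape near',(T[:3,:3].T@(c-p))/1)"
```

```text
[ 405.77911149 -394.72856382   13.        ] [ 492.94103135 -373.01747478   13.        ] [ 393.28095294 -398.7243888    13.        ] 0.25244311347866827
[-0.08157246 -0.28755858  6.8394491 ] 80.325
tape near [46.64173591 -9.56429229  2.92835128]
```

```bash

python3 -m creep '[{"slide":[-0.08,-0.17,1],"turn":[0,0,-0.1],"claw":0.1},{"slide":[0,0,1],"turn":[0,0,0],"claw":0.1},{"slide":[0,0,1],"turn":[0,0,0],"claw":0.1},{"slide":[0,0,1],"turn":[0,0,0],"claw":0.1},{"slide":[0,0,1],"turn":[0,0,0],"claw":0.1},{"slide":[0,0,0.9],"turn":[0,0,0],"claw":0.1},{"slide":[0,0,0],"turn":[0,0,0],"claw":0.1},{"slide":[0,0,0],"turn":[0,0,0],"claw":0.1}]'
python3 - <<'E'
from h import *
T=T_tool();np.save('Tw34.npy',T);print(T[:3,3],readout.get_state()['eef_rot'])
cv2.imwrite('pics/w34.png',grab_frame('wrist'))
E
```

```text
clock: 81.32
tool_pos: [403.8, -396.6, 38.7]
eef_rot: [3.141, -0.002, -1.32]
force: [-0.3, -0.2, 0.9]
gripper_width: 38.4
[ 403.76974006 -396.55074327   38.71816671] [ 3.14110796e+00 -1.95082260e-03 -1.32030761e+00]
```

View pics/w34.png

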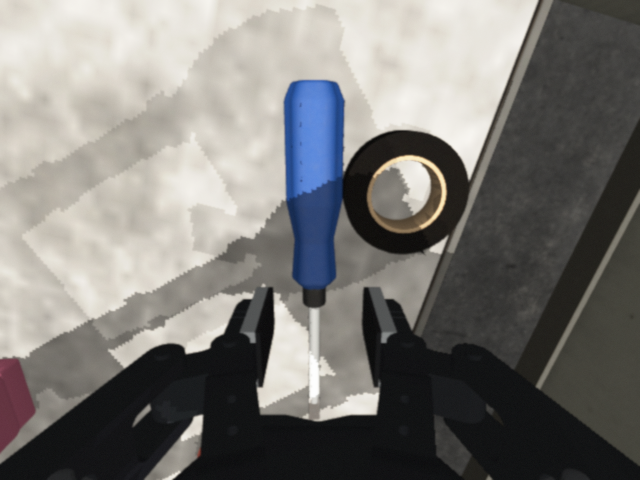

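```bash

python3 -m creep '[{"slide":[-0.05,-0.04,0.6],"turn":[0,0,0],"claw":0.1},{"slide":[0,0,0.6],"turn":[0,0,0],"claw":0.1},{"slide":[0,0,0.4],"turn":[0,0,0],"claw":0.1},{"slide":[0,0,0.1],"turn":[0,0,0],"claw":0.1},{"slide":[0,0,0],"turn":[0,0,0],"claw":0.1}]'
python3 - <<'E'
from h import *
T=T_tool();print(T[:3,3],readout.get_state()['force'])
cv2.imwrite('pics/w35.png',grab_frame('wrist'))
E
```

```text
clock: 82.0
tool_pos: [403.8, -395.0, -5.2]
eef_rot: [3.14, -0.0, -1.321]
force: [0.6, -0.2, -0.1]
gripper_width: 38.0
[ 403.7887525  -395.03724153   -5.21367194] [ 0.57048379 -0.17470211 -0.10089565]
```

View pics/w35.png

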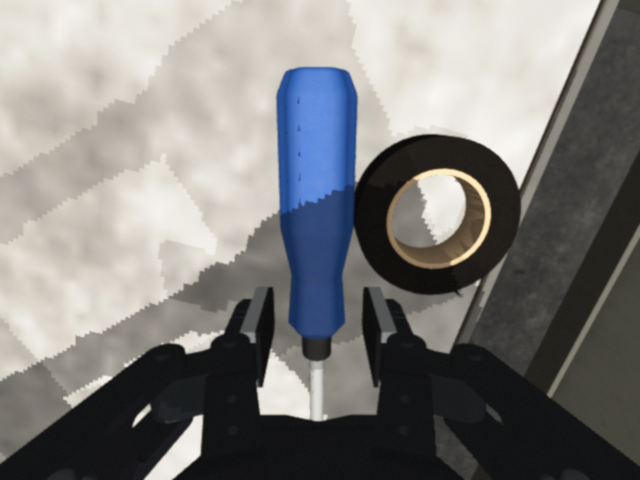

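```bash

python3 -m creep '[{"slide":[0,0,0],"turn":[0,0,0],"claw":0.4},{"slide":[0,0,0],"turn":[0,0,0],"claw":0.7},{"slide":[0,0,0],"turn":[0,0,0],"claw":1},{"slide":[0,0,0],"turn":[0,0,0],"claw":1},{"slide":[0,0,0],"turn":[0,0,0],"claw":1},{"slide":[0,0,-0.3],"turn":[0,0,0],"claw":1},{"slide":[0,0,-0.7],"turn":[0,0,0],"claw":1},{"slide":[0,0,0],"turn":[0,0,0],"claw":1}]' 70
python3 - <<'E'
from h import *
T=T_tool();print(T[:3,3],readout.get_state()['force'])
cv2.imwrite('pics/w36.png',grab_frame('wrist'))
E
```

```text
clock: 83.05
tool_pos: [404.9, -396.0, 22.6]
eef_rot: [-3.141, -0.004, -1.321]
force: [-0.5, -0.5, -0.5]
gripper_width: 21.4
[ 404.91909431 -396.02169769   22.56139672] [-0.51628224 -0.47312001 -0.50770291]
```

View pics/w36.png

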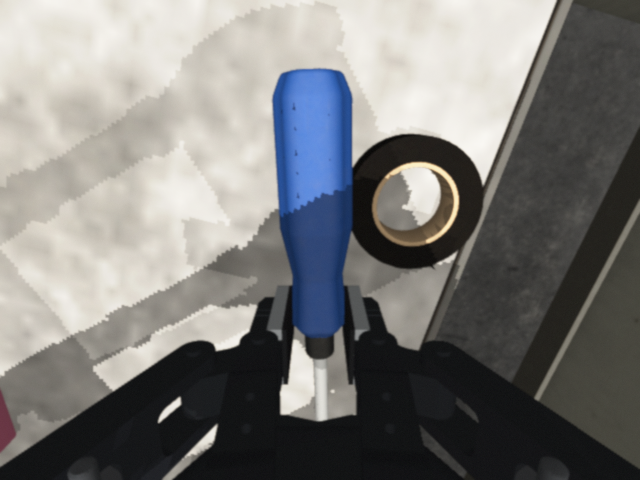

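```bash

python3 -m creep '[{"slide":[0,0,-1],"turn":[0,0,0],"claw":1},{"slide":[0,0,-1],"turn":[0,0,0],"claw":1},{"slide":[0,0,-1],"turn":[0,0,0],"claw":1},{"slide":[0,0,-1],"turn":[0,0,0],"claw":1},{"slide":[0,0,-1],"turn":[0,0,0],"claw":1},{"slide":[0,0,0],"turn":[0,0,1],"claw":1},{"slide":[0,0,0],"turn":[0,0,1],"claw":1},{"slide":[0,0,0],"turn":[0,0,1],"claw":1},{"slide":[0,0,0],"turn":[0,0,0.1],"claw":1},{"slide":[0,0,0],"turn":[0,0,0],"claw":1}]'
python3 - <<'E'
from h import *
cv2.imwrite('pics/w37.png',grab_frame('wrist'))
plan([482,393,145],[np.pi,0,-1.59])
E
```

```text
clock: 84.35
tool_pos: [403.9, -394.8, 144.7]
eef_rot: [3.14, -0.001, -1.59]
force: [-0.1, 1.2, -0.2]
gripper_width: 21.0
tcp [ 404.  -394.8  144.8] rpy [ 3.14e+00 -1.00e-03 -1.59e+00] t 84.4
slide(cur axes) [-3.157e+01 -2.520e+00 -3.000e-02]
turn [ 0.01 -0.01  0.  ] slide(final axes) [-3.157e+01 -2.520e+00 -1.000e-02]
```

View pics/w37.png

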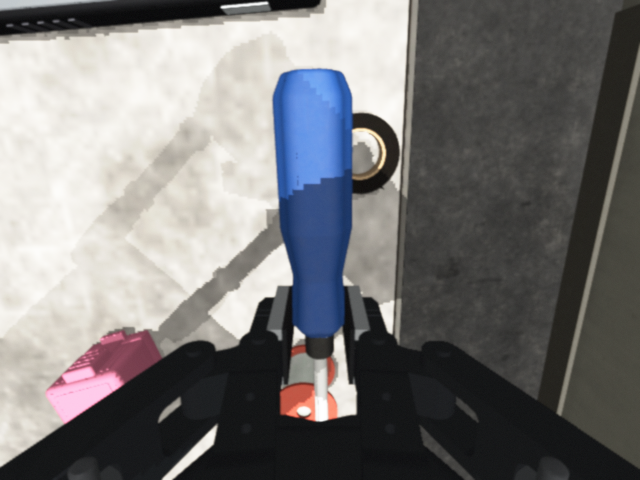

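```bash

python3 -m creep '[{"slide":[-0.5,-0.04,0],"turn":[0,0,0],"claw":1},{"slide":[-0.99,-0.08,0],"turn":[0,0,0],"claw":1},{"slide":[-0.99,-0.08,0],"turn":[0,0,0],"claw":1},{"slide":[-0.99,-0.08,0],"turn":[0,0,0],"claw":1},{"slide":[-0.99,-0.08,0],"turn":[0,0,0],"claw":1},{"slide":[-0.99,-0.08,0],"turn":[0,0,0],"claw":1},{"slide":[-0.99,-0.08,0],"turn":[0,0,0],"claw":1},{"slide":[-0.99,-0.08,0],"turn":[0,0,0],"claw":1},{"slide":[-0.99,-0.08,0],"turn":[0,0,0],"claw":1},{"slide":[-0.99,-0.08,0],"turn":[0,0,0],"claw":1},{"slide":[-0.99,-0.08,0],"turn":[0,0,0],"claw":1},{"slide":[-0.99,-0.08,0],"turn":[0,0,0],"claw":1},{"slide":[-0.99,-0.08,0],"turn":[0,0,0],"claw":1},{"slide":[-0.99,-0.08,0],"turn":[0,0,0],"claw":1},{"slide":[-0.99,-0.08,0],"turn":[0,0,0],"claw":1},{"slide":[-0.99,-0.08,0],"turn":[0,0,0],"claw":1}]'
python3 -m creep '[{"slide":[-0.99,-0.08,0],"turn":[0,0,0],"claw":1},{"slide":[-0.99,-0.08,0],"turn":[0,0,0],"claw":1},{"slide":[-0.99,-0.08,0],"turn":[0,0,0],"claw":1},{"slide":[-0.99,-0.08,0],"turn":[0,0,0],"claw":1},{"slide":[-0.99,-0.08,0],"turn":[0,0,0],"claw":1},{"slide":[-0.99,-0.08,0],"turn":[0,0,0],"claw":1},{"slide":[-0.99,-0.08,0],"turn":[0,0,0],"claw":1},{"slide":[-0.99,-0.08,0],"turn":[0,0,0],"claw":1},{"slide":[-0.99,-0.08,0],"turn":[0,0,0],"claw":1},{"slide":[-0.99,-0.08,0],"turn":[0,0,0],"claw":1},{"slide":[-0.99,-0.08,0],"turn":[0,0,0],"claw":1},{"slide":[-0.99,-0.08,0],"turn":[0,0,0],"claw":1},{"slide":[-0.99,-0.08,0],"turn":[0,0,0],"claw":1},{"slide":[-0.99,-0.08,0],"turn":[0,0,0],"claw":1},{"slide":[-0.99,-0.08,0],"turn":[0,0,0],"claw":1},{"slide":[-0.99,-0.08,0],"turn":[0,0,0],"claw":1},{"slide":[-0.4,-0.03,0],"turn":[0,0,0],"claw":1},{"slide":[0,0,0],"turn":[0,0,0],"claw":1},{"slide":[0,0,0],"turn":[0,0,0],"claw":1}]'
python3 - <<'E'
from h import *
cv2.imwrite('pics/w38.png',grab_frame('wrist'))
plan([482,393,0],[np.pi,0,-1.59])
E
```

```text
clock: 86.4
tool_pos: [442.5, -10.4, 144.7]
eef_rot: [3.141, -0.001, -1.59]
force: [0.1, 0.4, -1.3]
gripper_width: 21.2
clock: 88.78
tool_pos: [483.9, 392.7, 144.2]
eef_rot: [3.141, -0.001, -1.592]
force: [0.7, -0.1, -0.3]
gripper_width: 21.0
tcp [484.  392.6 144.3] rpy [ 3.141e+00 -1.000e-03 -1.592e+00] t 88.8
slide(cur axes) [-0.02  0.07  5.77]
turn [ 0.01 -0.01 -0.02] slide(final axes) [-0.01  0.08  5.77]
```

View pics/w38.png

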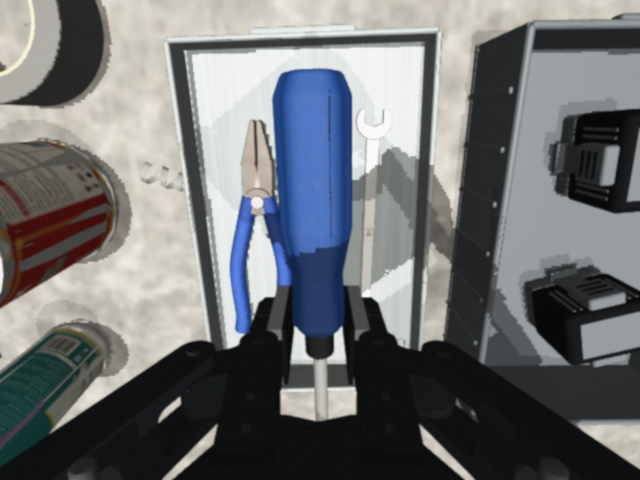

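```bash

python3 -m creep '[{"slide":[0.12,0.06,1],"turn":[0,0,0],"claw":1},{"slide":[0,0,1],"turn":[0,0,0],"claw":1},{"slide":[0,0,1],"turn":[0,0,0],"claw":1},{"slide":[0,0,1],"turn":[0,0,0],"claw":1},{"slide":[0,0,1],"turn":[0,0,0],"claw":1},{"slide":[0,0,0.5],"turn":[0,0,0],"claw":1},{"slide":[0,0,0.2],"turn":[0,0,0],"claw":1},{"slide":[0,0,0.1],"turn":[0,0,0],"claw":1},{"slide":[0,0,0],"turn":[0,0,0],"claw":1}]'
python3 - <<'E'
from h import *
cv2.imwrite('pics/w39.png',grab_frame('wrist'))
E
```

```text
clock: 89.95
tool_pos: [482.7, 390.5, 0.1]
eef_rot: [-3.141, -0.0, -1.591]
force: [-0.3, -0.6, -0.9]
gripper_width: 21.3
```

View pics/w39.png

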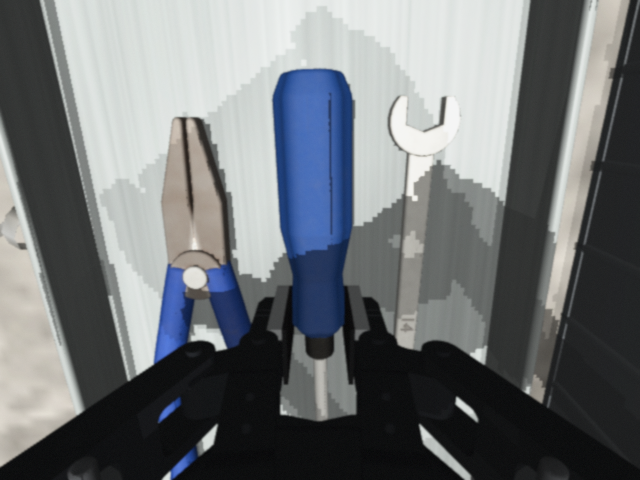

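Clear on both sides. Setting it down and letting go with a small opening.

```bash

python3 -m creep '[{"slide":[0,0,0.08],"turn":[0,0,0],"claw":1},{"slide":[0,0,0],"turn":[0,0,0],"claw":0.3},{"slide":[0,0,0],"turn":[0,0,0],"claw":0.2},{"slide":[0,0,0],"turn":[0,0,0],"claw":0.2},{"slide":[0,0,-0.5],"turn":[0,0,0],"claw":0.2},{"slide":[0,0,-1],"turn":[0,0,0],"claw":0.2},{"slide":[0,0,-1],"turn":[0,0,0],"claw":0.2},{"slide":[0,0,-1],"turn":[0,0,0],"claw":0.2},{"slide":[0,0,-1],"turn":[0,0,0],"claw":0.2},{"slide":[0,0,-1],"turn":[0,0,0],"claw":0.2},{"slide":[0,0,-1],"turn":[0,0,0],"claw":0.2},{"slide":[0,0,-1],"turn":[0,0,0],"claw":0.2},{"slide":[0,0,0],"turn":[0,0,0],"claw":0.2},{"slide":[0,0,0],"turn":[0,0,0],"claw":0.2}]'
python3 - <<'E'
from h import *
T=T_tool()
cv2.imwrite('pics/w40.png',grab_frame('wrist'));g=grab_frame('top');cv2.imwrite('pics/top5.png',g)
for o in ['bat_grip','electrical_tape','bolt_jar','steel_block','glue_bottle']:
    print(o,[(round(d['p'],2),toW(d['point'],'top').round().tolist()) for d in finder.tip_of(o,'top')][:3])
E
```

```text
clock: 91.75
tool_pos: [482.2, 390.3, 183.9]
eef_rot: [3.14, -0.001, -1.591]
force: [-0.2, -1.2, -1.1]
gripper_width: 34.4
bat_grip [(0.58, [617.0, -374.0, 97.0])]
electrical_tape []
bolt_jar [(0.81, [684.0, -66.0, -2.0])]
steel_block [(0.68, [688.0, 29.0, -3.0])]
glue_bottle [(0.94, [685.0, 141.0, 1.0])]
```

View pics/w40.png

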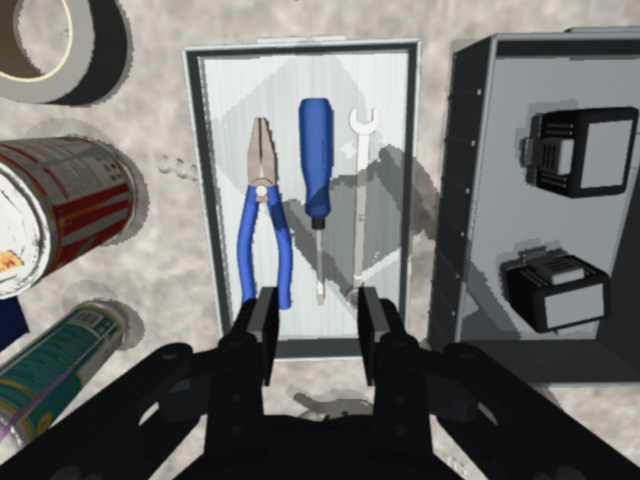

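View pics/top5.png

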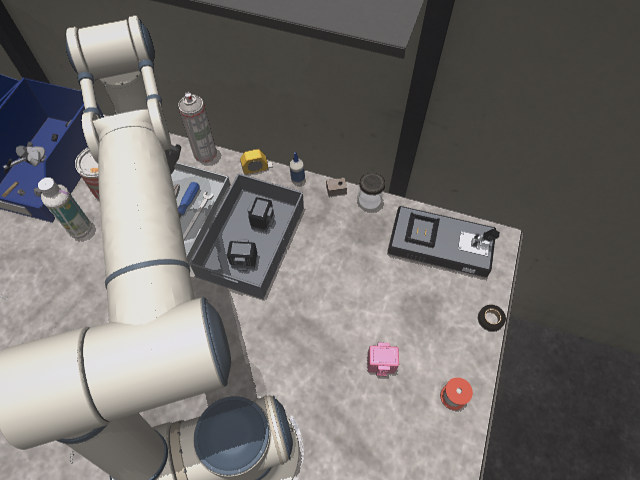

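```bash

python3 -m creep '[{"slide":[0,0,0],"turn":[0,0,0],"claw":0.2},{"slide":[0,0,0],"turn":[0,0,0],"claw":0.2},{"slide":[0,0,0],"turn":[0,0,0],"claw":0.2},{"slide":[0,0,0],"turn":[0,0,0],"claw":0.2}]'
python3 -c "
from h import *
print(arm.sign_off())"
```

```text
clock: 92.6
tool_pos: [482.4, 390.4, 184.7]
eef_rot: [3.141, -0.001, -1.591]
force: [-0.0, -0.6, -0.8]
gripper_width: 34.2
the job is handed in; nothing more can be done
None
```

The job is finished and handed in at about 92.6 s; the hand-in gave no verdict.

I pulled the toggle out, flipped it to off and let it back in. Then I squeezed the docked pack's tabs, lifted it out and stood both black packs in the grey box. The wrench, pliers and screwdriver are laid in the steel tray.

**Last checks:**
- **Toggle:** the camera puts its grip at about (617, -374, 97) mm, leaning about 0.5 rad to the off side. I judged that it is pushed in from the pictures, since there is no direct reading of the joint.
- **Packs and tools:** the last wrist picture shows both packs upright in the box and all three tools inside the tray walls, clear of each other.
- **Other things:** the jar, steel block, glue bottle and tape show no movement beyond measuring error. The finder missed the tape in the last picture, so I compared it by pixels instead (491,318 against 490,317). I left the pink look-alike alone.

**What disagreed or went wrong:**
- **Fingertip reach:** touching the pack's top showed the closed fingertips about 9 mm behind the TCP, not 22 mm ahead of it. My first grip on the docked pack slid off its top because of this. It came out on the second try, and I used the corrected height from then on.
- **Screwdriver:** it was knocked aside during the run and ended up against the tape. I gripped the front of its handle to avoid moving the tape.

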